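Turn the freshly painted cart wheel until its valve is at the top

TASK

The wheel leaning back on the painting stand must be turned until its blue-capped valve is at the very top of the wheel, straight above the hub as seen face-on. Turn it gently by pushing its yellow spokes with the fingers, spoke after spoke as needed, without touching the tyre, the freshly painted red rim or the valve, and without lifting the axle block out of its slot in the stand. Leave the jars, pot, cup, palette and brushes alone; finish clear of the wheel, with it standing still.

Things in the scene. Friction and masses are not known exactly. Their poses are not given: they have to be found in the camera images.
- hub (a point): Wheel's centre, 190 mm above the table, fixed to the stand (does not turn). The wheel leans back 30 degrees, its top away from the robot. x axis: along the axle, from the open face (robot's side) to the stand behind, 30 degrees downwards; y level; z in the wheel's plane to its top. Bolted base plate 12 mm thick, 200 mm wide, 60 mm before to 160 mm behind this point; a 52 mm wide post more than 35 mm behind it.
- valve (a point): Valve: short stem with blue cap on the inner side of the rim, turning with the wheel. This point lies on the stem 105 mm from the wheel's centre; the stem reaches inwards along the radius to 94 mm from the centre and is 16 mm thick. Its z axis is the direction from the wheel's centre to the valve; it matches the hub's z axis when the job is done.
- wheel (a joint): Turn of the wheel about the axle, rad: 0 (or whole turns) with the valve at the top, growing clockwise as seen from the robot's side (right-handed about the hub's x axis). Turns both ways without stops, with friction of about 0.12 N m (2 N at a spoke), and stays where it is left. Wheel about 0.8 kg; yellow hub of radius 24 mm reaching 28 mm to the robot's side of the wheel's plane.
- spokes: The five straight yellow spokes, 14 mm wide and thick, lying 5 to 19 mm before the wheel's plane (robot's side), at 36, 108, 180, 252 and 324 degrees from the valve (so the valve lies midway between two spokes); open gaps between them, 24 to 115 mm from the wheel's centre. Origin at the wheel's centre, x along the axle, z towards the valve; turns with the wheel.
- rim: Black tyre, freshly painted red rim and valve in one, not to be touched: a ring, 300 mm outer and 230 mm inner diameter, at most 13 mm either side of the wheel's plane, with the valve inside. Origin at the wheel's centre, x along the axle, z towards the valve; turns with the wheel.
- axle (a joint): Height of the wheel's brass axle block above its seat in the stand's open-topped slot, m: 0 when seated (held by its weight alone, about 9 N), growing to 0.06 as the wheel is lifted.
- jar_white: small closed paint jar, white body and yellow cap, 48 mm wide, 72 mm tall; stands on the table and is to be left alone; origin at the centre of its underside.
- jar_orange: small closed paint jar, orange body and yellow cap, 48 mm wide, 72 mm tall; stands on the table and is to be left alone; origin at the centre of its underside.
- pot: low closed glass pot with a steel lid, 64 mm wide, 45 mm tall; stands on the table and is to be left alone; origin at the centre of its underside.
- cup: empty black plastic cup, 68 mm wide, 75 mm tall; stands on the table and is to be left alone; origin at the centre of its underside.
- palette: flat white paint palette with coloured wells, about 135 by 185 mm, 10 mm thick; stands on the table and is to be left alone; origin at the centre of its underside.
- brush_a: paint brush with red handle, lying flat; stands on the table and is to be left alone; origin at the centre of its underside.
- brush_b: paint brush with dark wood handle, lying flat; stands on the table and is to be left alone; origin at the centre of its underside.

How it is judged (in metres and radians):
At the end, for the whole second after the job is handed in: The valve is at the top of the leaning wheel, straight above the hub seen face-on, to within 0.1 rad (about 6 degrees), the wheel stands still (under 0.03 rad/s) and its axle block is seated (under 4 mm above its seat) (angle between the z axis of valve and the z axis of hub, either way round below 0.1 rad and z of valve in the frame of hub above 0.05 m and velocity of joint wheel between -0.03 and 0.03 rad/s and value of joint axle below 0.004 m); the robot touches nothing.
It fails at once if the tyre, the wet rim or the valve is touched (over 1 N) (contact force between rim and anything else above 1 N).
It fails at once if the wheel is lifted more than 8 mm out of its seat (value of joint axle above 0.008 m).
It fails at once if the wheel is pushed roughly on its spokes (over 25 N) (contact force between spokes and anything else above 25 N).
It fails at once if the arm or the gripper's body, not the fingers, pushes a spoke (over 5 N) (contact force between spokes and the arm above 5 N).
It fails at once if a jar, the pot, the cup, the palette or a brush is moved more than 20 mm (distance of any of jar_white, jar_orange, pot, cup, palette, brush_a, brush_b from where it was at the start of the episode above 0.02 m).
It also fails if it takes over 58 s, if anything falls off the work surface, if the arm or the gripper's body presses on something with over 40 N, if the wrist force passes 120 N, or if a joint passes its speed limit or range.

ROBOT

A 6-joint arm with a two-finger parallel gripper is mounted at the origin on the work surface. World frame = base frame: x ahead of the robot, y to its left, z up, the work surface at z = 0. Lengths are in m, angles in degrees, forces in N, time in s.
With the tool pointing down it reaches from about 0.4 to 0.825 m from the base axis. Payload 7 kg.
Tool frame: the origin (TCP) lies at the centre of the arm's flange, where the gripper is bolted on; the fingertips stand 178 mm ahead of it and the grasp point (between the pads) lies 159 mm ahead of it; x points along the fingers, y is the direction in which the jaws open and shut, and the axes are right-handed (so a half turn about x gives the same grasp; the last joint's range is limited). The gripper opens to 88 mm and grips with 3 to 60 N. Pads are 19 mm wide; open, the fingers measure 130 mm over their backs; the gripper's body (78 mm by 193 mm) begins 47 mm behind the grasp point.
Start: joints at [-47.779, 20.546, 0.682, 0, -70.136, -16.507], TCP at [0.293, -0.608, 0.405] pointing down, gripper open.
Joint ranges: [-176.03, 176.03], [-82.01, 121.73], [-58.28, 71.71], [-173.87, 95.51], [-174.79, -0.11], [-173.66, 173.66]. Speed limits (degrees/s): [136.94, 136.94, 172.46, 180, 180, 180].

INTERFACE

Orientations are given as [roll, pitch, yaw] about the fixed x, y, z axes, in that order (R = Rz(yaw) Ry(pitch) Rx(roll)).
In Python, from plant import ctrl gives the robot as it stands. The module is installed in compiled form; this text tells all that it offers.
- The arm moves only by the shell command python3 -m inch 'ROWS'. ROWS is JSON, one flat list of numbers, 7 for each row, row after row: the shift along the tool's x, y, z in m, then the turn, a rotation vector about the tool's x, y, z in degrees, then the finger opening in m, from 0 to 0.0876. In form: [dx, dy, dz, rx, ry, rz, hand, dx, dy, dz, rx, ry, rz, hand, ...]. A call has 1 to 20 rows; each row shifts and turns the pose as measured when the row begins, along the tool's axes as they then stand; what a row does not reach is not made up. A row lasts 1/8 s, in which the tool goes at most 62.5 mm and 10.7 degrees, less where a joint would pass 70% of its speed; a pose out of reach is approached as far as the arm can. A call with a gripper value outside its range is refused whole. The fingers move at their own pace and stop on an object; the grip force is fixed at half the most. Time passes only in rows, so rows that do not move let the fingers close. It gives the time, the measured TCP pose, the force and the opening at its end, in the units of the state.
- ctrl.get_obs(): the state, without advancing time (a new reading comes with each control period).
- ctrl.snapshot(name): name is "scene" or "top" or "wrist"; returns a dict with "color" (480x640x3 uint8, red, green, blue), "depth" (480x640 float32, m along the optical axis (not along the pixel's ray), 0 where there is no reading), "K" (3x3 intrinsics, pixels), "k1" (the pictures are not rectified: a ray, as slopes to the right and down, at radius r is drawn at 1 + k1 r^2 times it, then the intrinsics apply), "position" and "attitude" of the camera in the world; the wrist camera has in their place "hand_eye" (4x4, takes a point from camera to tool coordinates, whose origin is the TCP and whose axes are the tool frame's). Camera axes: x right, y up, looking along -z (the intrinsics and any distortion apply to the point x, -y, -z); pixel columns grow to the right and rows downward; lengths in m; the calibration is good to about 2 mm. A picture is of the moment at which its call begins: read the wrist's pose just before it.
- ctrl.close_job(): hands the job in, once; it reports no verdict.
The state is a dict: "clock": time; "joint_pos": joint angles; "qvel": joint speeds; "tau": joint torques, N m; "tool_pos": TCP position; "orientation": TCP orientation; "force": force on the tool from outside, world axes, zero at the start; "moment": the same for the moment, N m; "opening": finger opening in m.
Only numpy, scipy, OpenCV 4.12 (cv2) and the standard library are available. Lean on these libraries where they do the work, as an engineer would, in place of code of your own. Each camera call takes 0.05 s, during which the arm holds its last target.

## Working session

There is one attempt and no reset: what is moved stays moved. The work goes in short steps, Python scripts to look and compute and a shell command to move; the robot and the scene stay as the last step left them, time stands still between calls to the robot, and variables do not carry over. Pictures are saved under pics/ and viewed, and the job is handed in when it is done.

```bash
mkdir -p pics; python3 - <<'E'
from plant import ctrl
import cv2
o=ctrl.get_obs();print(o)
for n in ("scene","top","wrist"):
    s=ctrl.snapshot(n);cv2.imwrite(f"pics/{n}0.png",s["color"][:,:,::-1])
    print(n,s["K"].tolist(),s["k1"],s.get("position"),s.get("attitude"),s.get("hand_eye"))
E
```

```text
{'clock': 0.0, 'joint_pos': array([-4.77778935e+01,  2.05918027e+01,  6.33909581e-01, -2.07472865e-02,
       -7.01349952e+01, -1.65083373e+01]), 'qvel': array([ 0.00440999, -0.15012729,  0.05022666, -0.04401715,  0.03113546,
        0.00817442]), 'tau': array([ 1.93058106e-03, -5.82721531e+01,  2.93064827e+01,  6.99710637e+00,
        7.12580950e-03, -1.54967652e-04]), 'tool_pos': array([ 0.29280022, -0.607976  ,  0.40371735]), 'orientation': array([ 94.65181408,  89.90508549, 120.3585174 ]), 'force': array([-0.74975999, -1.03506038,  0.23380538]), 'moment': array([ 0.00147005,  0.06506025, -0.02120369]), 'opening': 0.08791848293886678}
scene [[496.82602222874374, 0.0, 315.1295662905382], [0.0, 496.82602222874374, 245.16288555837187], [0.0, 0.0, 1.0]] -0.041337806120242925 [1.22298962 0.28560826 1.0649187 ] [ 42.02323926  -0.26749213 108.04607692] None
top [[488.07370660560713, 0.0, 322.1512826649993], [0.0, 488.07370660560713, 238.02870399318132], [0.0, 0.0, 1.0]] -0.0975337198270458 [0.40714756 0.0465151  1.25339261] [  4.33976163  -0.31997682 -88.73960775] None
wrist [[351.9186402808128, 0.0, 321.75685298644714], [0.0, 351.9186402808128, 241.78994849179657], [0.0, 0.0, 1.0]] -0.059728217826563526 None None [[-1.58761265e-04  2.84313993e-01 -9.58731207e-01  2.03790005e-02]
 [ 9.99999538e-01  9.54071005e-04  1.17336898e-04  4.01658217e-04]
 [ 9.48058168e-04 -9.58730746e-01 -2.84314013e-01 -7.72706278e-02]
 [ 0.00000000e+00  0.00000000e+00  0.00000000e+00  1.00000000e+00]]
```

View pics/scene0.png

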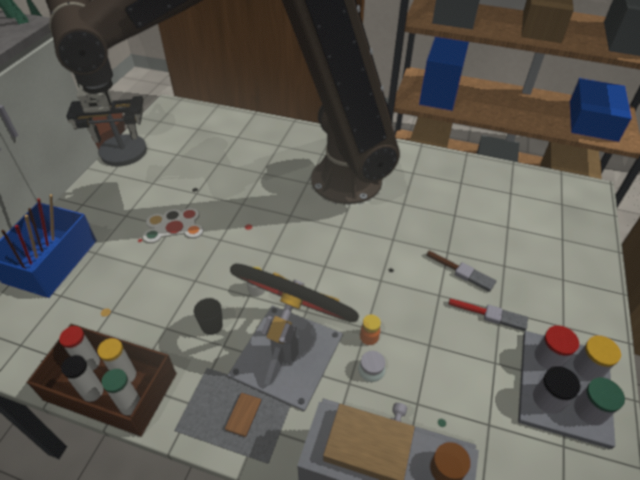

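View pics/top0.png

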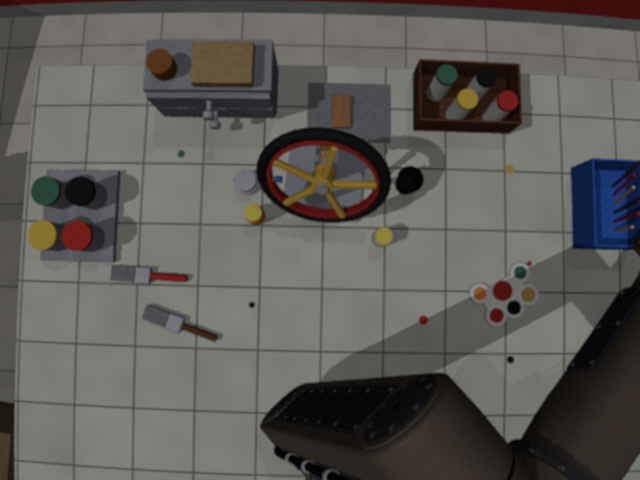

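View pics/wrist0.png

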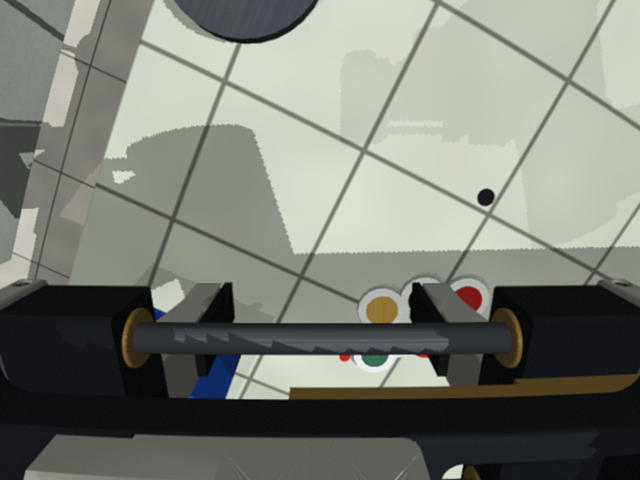

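```bash
cat > h.py <<'E'
import numpy as np, cv2
from scipy.spatial.transform import Rotation as R
from plant import ctrl
def rot(a): return R.from_euler('xyz',a,degrees=True).as_matrix()
def cloud(s,T=None):
    K=s["K"];h,w=s["depth"].shape
    u,v=np.meshgrid(np.arange(w),np.arange(h))
    d=np.array([s["k1"],0,0,0,0.])
    p=cv2.undistortPoints(np.stack([u,v],-1).reshape(-1,1,2).astype(np.float64),K,d).reshape(h,w,2)
    z=s["depth"].astype(float)
    P=np.stack([p[...,0]*z,-p[...,1]*z,-z],-1)
    if T is None: return P@rot(s["attitude"]).T+np.array(s["position"])
    return P@T[:3,:3].T+T[:3,3]
def wristT(o,s):
    T=np.eye(4);T[:3,:3]=rot(o["orientation"]);T[:3,3]=o["tool_pos"]
    return T@np.array(s["hand_eye"])
E
python3 - <<'E'
from h import *
s=ctrl.snapshot("top");P=cloud(s);c=s["color"].astype(int)
cv2.imwrite("pics/topz.png",cv2.resize(s["color"][110:260,220:450,::-1],None,fx=3.4,fy=3.4,interpolation=cv2.INTER_CUBIC))
hsv=cv2.cvtColor(s["color"],cv2.COLOR_RGB2HSV)
H,S,V=[hsv[...,i].astype(int) for i in range(3)]
box=np.zeros((480,640),bool);box[115:230,245:400]=1
ok=box&(s["depth"]>0)
red=ok&((H<6)|(H>172))&(S>150)&(V>80)&(P[...,2]>.06)
yel=ok&(H>15)&(H<30)&(S>120)&(P[...,2]>.05)
blu=ok&(H>100)&(H<130)&(S>100)&(V>60)
for n,m in (("red",red),("yel",yel),("blu",blu)):
    q=P[m];print(n,len(q),q.min(0).round(3),q.max(0).round(3),np.median(q,0).round(3))
    ys,xs=np.nonzero(m); print(xs.min(),xs.max(),ys.min(),ys.max())
ring=ok&(V<60)&(P[...,2]>.09)
q=P[red|ring];cen=q.mean(0);u,sv,vt=np.linalg.svd(q-cen);print("plane n",vt[2],cen,sv)
for n,(x0,x1,y0,y1) in dict(cup=(395,425,165,195),jarw=(373,396,226,248),jaro=(245,265,203,224),pot=(234,258,168,194)).items():
    q=P[y0:y1,x0:x1].reshape(-1,3);q=q[q[:,2]>.035];print(n,len(q),np.median(q,0).round(3),q.min(0).round(3),q.max(0).round(3))
E
```

```text
red 653 [ 0.547 -0.074  0.085] [0.675 0.167 0.305] [0.634 0.045 0.243]
267 377 141 216
yel 1887 [ 0.522 -0.121  0.057] [0.699 0.233 0.303] [0.607 0.046 0.206]
245 389 146 229
blu 34 [0.613 0.137 0.175] [0.624 0.15  0.185] [0.618 0.144 0.181]
275 281 177 181
plane n [-0.85648144  0.10123949  0.50615226] [0.63466823 0.04211776 0.2368703 ] [5.59453012 5.34983387 0.45654267]
cup 335 [ 0.656 -0.176  0.067] [ 0.407 -0.203  0.035] [0.681 0.047 1.253]
jarw 304 [ 0.503 -0.106  0.071] [ 0.482 -0.129  0.036] [ 0.528 -0.085  0.079]
jaro 309 [0.553 0.21  0.071] [0.407 0.047 0.035] [0.577 0.233 1.253]
pot 422 [0.639 0.239 0.044] [0.407 0.047 0.036] [0.67  0.267 1.253]
```

```bash
python3 -c "print(open('pics/topz.png','rb').read(4))"
```

```text
b'\x89PNG'
```

View pics/topz.png

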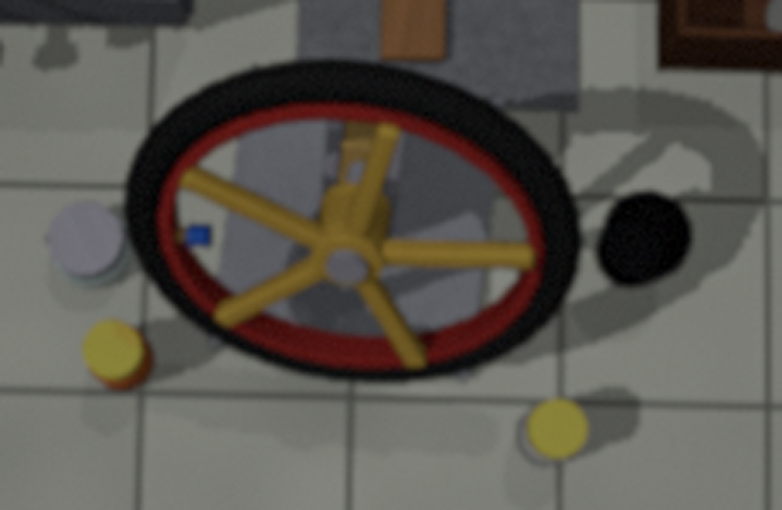

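```bash
cat >> h.py <<'E'
def proj(s,X,T=None):
    if T is None:
        A=rot(s["attitude"]);p=np.array(s["position"])
    else: A=T[:3,:3];p=T[:3,3]
    q=(np.asarray(X)-p)@A
    a=np.stack([q[:,0]/-q[:,2],-q[:,1]/-q[:,2]],1)
    r2=(a**2).sum(1,keepdims=True);a=a*(1+s["k1"]*r2)
    return a*[s["K"][0,0],s["K"][1,1]]+[s["K"][0,2],s["K"][1,2]]
def frame(yaw):
    y=np.radians(yaw);c=np.cos(np.pi/6)
    x=np.array([c*np.cos(y),c*np.sin(y),-.5]);yy=np.array([-np.sin(y),np.cos(y),0]);return np.stack([x,yy,np.cross(x,yy)],1)
# wheel angle a clockwise: z dir rotated about x by a: (0,-sin a,cos a)
def wp(hub,F,r,ang,x=0):
    ang=np.asarray(ang,float);P=np.stack([np.full_like(ang,x),-r*np.sin(ang),r*np.cos(ang)],-1);return hub+P@F.T
E
python3 - <<'E'
from h import *
from scipy.optimize import least_squares
s=ctrl.snapshot("top");hsv=cv2.cvtColor(s["color"],cv2.COLOR_RGB2HSV);H,S,V=[hsv[...,i].astype(int) for i in range(3)]
P=cloud(s)
m=(V<48)&(P[...,2]>.07);m[:, :250]=0;m[:,393:]=0;m[:120]=0;m[226:]=0
n,l,st,_=cv2.connectedComponentsWithStats(m.astype(np.uint8));k=1+st[1:,4].argmax()
m=(l==k).astype(np.uint8)
cs,_=cv2.findContours(m,cv2.RETR_EXTERNAL,cv2.CHAIN_APPROX_NONE);c=max(cs,key=len)[:,0]
red=((H<6)|(H>172))&(S>150)&(V>60);red[:, :250]=0;red[:,393:]=0;red[:120]=0;red[226:]=0
th=np.linspace(0,2*np.pi,360)
def sil(p):
    hub=np.array([p[0],p[1],.19]);F=frame(p[2])
    X=np.concatenate([wp(hub,F,150,th)*0+wp(hub,F,.150,th,x) for x in(-.006,0,.006)]+[wp(hub,F,.144,th,x) for x in(-.013,.013)])
    return cv2.convexHull(proj(s,X).astype(np.float32))
def res(p):
    h=sil(p);return [cv2.pointPolygonTest(h,(float(a),float(b)),True)-.5 for a,b in c]
f=least_squares(res,[.63,.045,-6.7],diff_step=1e-3,loss='soft_l1');print(f.x,np.abs(res(f.x)).mean())
F=frame(f.x[2]);hub=np.array([f.x[0],f.x[1],.19])
v=np.array([.618,.144,.181])-hub;v=F.T@v;print("valve local",v,np.degrees(np.arctan2(-v[1],v[2])))
im=s["color"][:,:,::-1].copy();im=cv2.resize(im[110:260,220:450],None,fx=3.4,fy=3.4)
a=np.arctan2(-v[1],v[2])
def dr(X,col):
    q=((proj(s,X)-[220,110]+.5)*3.4).astype(int);cv2.polylines(im,[q.reshape(-1,1,2)],False,col,1)
dr(wp(hub,F,.15,th),(0,255,0));dr(wp(hub,F,.115,th,-.013),(255,255,0))
for d in(36,108,180,252,324):
    t=a+np.radians(d);dr(np.concatenate([wp(hub,F,.024,[t],-.012),wp(hub,F,.115,[t],-.012)]),(255,0,255))
dr(np.concatenate([wp(hub,F,.094,[a]),wp(hub,F,.115,[a])]),(255,255,255))
dr(wp(hub,F,.024,th,-.028),(255,255,255))
cv2.imwrite("pics/fit1.png",im)
E
```

```text
[ 0.61757473  0.0436325  -6.4571719 ] 1.267037125011767
valve local [-0.0049092   0.09977862 -0.01322663] -97.55109178368079
```

View pics/fit1.png

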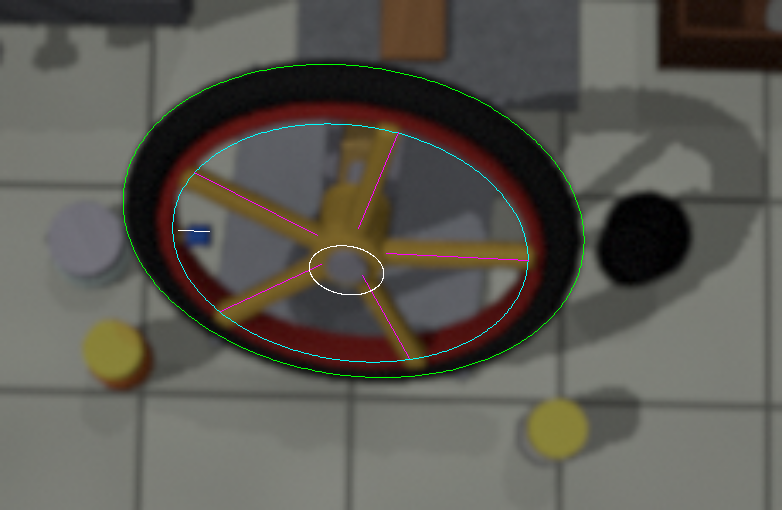

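```bash
cat >> h.py <<'E'
HUB=np.array([.6176,.0436,.19]);YAW=-6.5
def tgtR(flip=-1,yaw=None):
    F=frame(YAW if yaw is None else yaw);return np.stack([F[:,0],flip*F[:,1],flip*F[:,2]],1)
def delta(pos,Rt):
    o=ctrl.get_obs();A=rot(o["orientation"])
    d=A.T@(np.asarray(pos)-o["tool_pos"]);rv=R.from_matrix(A.T@Rt).as_rotvec(degrees=True)
    return d,rv,o
E
python3 - <<'E'
from h import *
np.set_printoptions(suppress=True,precision=3)
for f in(1,-1):
    Rt=tgtR(f);d,rv,o=delta(HUB-.3*Rt[:,0],Rt);print(f,d,rv,np.linalg.norm(rv))
print(rot(o["orientation"]))
# after base swing about z to azimuth ~7deg
for az in (50,55):
  A=rot([0,0,az])@rot(o["orientation"])
  for f in(1,-1): print(az,f,R.from_matrix(A.T@tgtR(f)).as_rotvec(degrees=True))
E
```

```text
1 [0.065 0.585 0.356] [ 29.164 -58.371 -16.888] 67.4016468720722
-1 [0.065 0.585 0.356] [-130.452   21.8    -75.347] 152.21745455444392
[[-0.    -0.434  0.901]
 [ 0.001  0.901  0.434]
 [-1.     0.001 -0.   ]]
50 1 [ 74.026 -49.026 -42.777]
50 -1 [-87.764  44.253 -50.718]
55 1 [ 78.456 -47.6   -45.333]
55 -1 [-83.368  45.886 -48.181]
```

```bash
cat >> h.py <<'E'
from scipy.linalg import logm,expm
def screw(pos,Rt,n):
    o=ctrl.get_obs();A=np.eye(4);A[:3,:3]=rot(o["orientation"]);A[:3,3]=o["tool_pos"]
    B=np.eye(4);B[:3,:3]=Rt;B[:3,3]=pos
    L=np.real(logm(np.linalg.inv(A)@B))/n;S=expm(L)
    rv=R.from_matrix(S[:3,:3]).as_rotvec(degrees=True)
    np.set_printoptions(suppress=True,precision=4)
    print("step",S[:3,3],rv)
    M=A
    for i in range(n):
        M=M@S
        if i%3==2 or i==n-1: print(i+1,"tcp",M[:3,3],"tip",M[:3,3]+.178*M[:3,0])
E
python3 - <<'E'
from h import *
screw([.42,-.15,.42],tgtR(1),10)
E
```

```text
step [0.0068 0.0427 0.0219] [ 2.9164 -5.8371 -1.6888]
3 tcp [ 0.3058 -0.4645  0.3875] tip [ 0.3611 -0.4593  0.2184]
6 tcp [ 0.3434 -0.3243  0.3864] tip [ 0.4488 -0.3232  0.2429]
9 tcp [ 0.399  -0.1918  0.4074] tip [ 0.5428 -0.2034  0.3031]
10 tcp [ 0.42 -0.15  0.42] tip [ 0.5732 -0.1675  0.331 ]
```

```bash
python3 -m inch '[0.007,0.043,0.022,2.9,-5.8,-1.7,0,0.007,0.043,0.022,2.9,-5.8,-1.7,0,0.007,0.043,0.022,2.9,-5.8,-1.7,0,0.007,0.043,0.022,2.9,-5.8,-1.7,0,0.007,0.043,0.022,2.9,-5.8,-1.7,0,0.007,0.043,0.022,2.9,-5.8,-1.7,0]'; python3 - <<'E'
from h import *
print(ctrl.get_obs()["joint_pos"]); screw([.40,.0,.40],tgtR(1),8)
E
```

```text
clock: 1.0
tool_pos: [0.3452, -0.317, 0.3831]
orientation: [-6.6, 53.0, 0.2]
force: [2.2, 0.2, 0.1]
opening: 0.0332
[-28.9130886   -4.46579578 -26.21774136 -28.16017479 -38.31676552
 -36.69567436]
step [0.0024 0.0395 0.0076] [ 1.3666 -2.8325 -0.793 ]
3 tcp [ 0.3593 -0.1968  0.3845] tip [ 0.4866 -0.2017  0.2602]
6 tcp [ 0.3814 -0.0781  0.3916] tip [ 0.5255 -0.0899  0.2877]
8 tcp [0.4 0.  0.4] tip [ 0.5532 -0.0175  0.311 ]
```

```bash
python3 -m inch '[0.002,0.04,0.008,1.4,-2.8,-0.8,0,0.002,0.04,0.008,1.4,-2.8,-0.8,0,0.002,0.04,0.008,1.4,-2.8,-0.8,0,0.002,0.04,0.008,1.4,-2.8,-0.8,0,0.002,0.04,0.008,1.4,-2.8,-0.8,0,0.002,0.04,0.008,1.4,-2.8,-0.8,0,0.002,0.04,0.008,1.4,-2.8,-0.8,0,0.002,0.04,0.008,1.4,-2.8,-0.8,0]'; python3 - <<'E'
from h import *
o=ctrl.get_obs();print(o["joint_pos"])
s=ctrl.snapshot("wrist");cv2.imwrite("pics/w1.png",s["color"][:,:,::-1])
s=ctrl.snapshot("top");cv2.imwrite("pics/t1.png",s["color"][:,:,::-1])
E
```

```text
clock: 2.0
tool_pos: [0.3943, -0.1521, 0.4624]
orientation: [0.8, 38.4, -3.0]
force: [0.1, -0.3, 0.6]
opening: 0.0008
[  -2.82478087  -19.99236525  -58.23241807   46.50212556   -0.17792406
 -137.43500342]
```

View pics/w1.png

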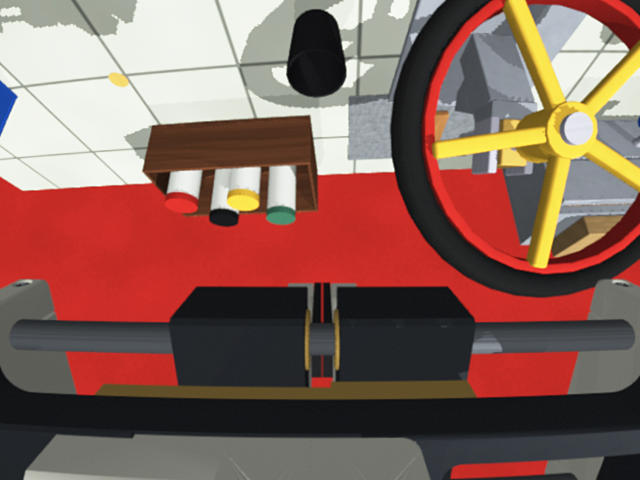

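```bash
cat > kin.py <<'E'
import numpy as np
from scipy.optimize import least_squares
from scipy.spatial.transform import Rotation as R
def Ry(a): return R.from_euler('y',a,degrees=True).as_matrix()
def Rx(a): return R.from_euler('x',a,degrees=True).as_matrix()
def Rz(a): return R.from_euler('z',a,degrees=True).as_matrix()
def fk(q,p,s=(1,1,1)):
    h,a1,L2,a3,L4,d6=p
    A=Rz(q[0]);P=A@[a1,0,h]
    B=A@Ry(q[1]);P=P+B@[0,0,L2]
    C=B@Ry(-q[2]);P=P+C@[L4,0,a3]
    D=C@Rx(s[0]*q[3])@Ry(-q[4])@Rx(s[2]*q[5]+s[1])
    return P+D@[d6,0,0],D
E
python3 - <<'E'
from h import *; from kin import *
D=[([-47.778,20.592,.634,-.0207,-70.135,-16.508],[.2928,-.608,.4037],[94.65,89.905,120.358]),
([-28.913,-4.466,-26.218,-28.16,-38.317,-36.696],[.3452,-.317,.3831],[-6.6,53,.2]),
([-2.825,-19.992,-58.232,46.502,-.178,-137.435],[.3943,-.1521,.4624],[.8,38.4,-3.0])]
o=ctrl.get_obs();D[2]=(o["joint_pos"],o["tool_pos"],o["orientation"]);print(o["tool_pos"],o["joint_pos"],o["orientation"],o["clock"])
for s0 in(1,-1):
  for s2 in(1,-1):
    for off in(0,90,180,-90):
      Ra=[np.degrees(R.from_matrix(rot(d[2]).T@fk(d[0],[0]*6,(s0,off,s2))[1]).magnitude()) for d in D]
      if max(Ra)<10: print(s0,s2,off,Ra); S=(s0,off,s2)
f=least_squares(lambda p:np.concatenate([fk(d[0],p,S)[0]-d[1] for d in D]),[.4,0,.4,0,.4,.1])
print(f.x,f.fun)
E
```

```text
[ 0.39476411 -0.15167685  0.46419783] [  -2.79787061  -20.06437815  -58.12634113   46.57430954   -0.1502164
 -137.3721193 ] [ 0.71216442 38.16514221 -2.93662989] 2.1
-1 -1 -90 [np.float64(0.001052069637887117), np.float64(0.054625652894932604), np.float64(1.4206714327290758e-14)]
[-0.04411643  1.21667558  0.04936378 -0.12758814 -0.57642788 -0.33715294] [ 0.14339786  0.12714135  0.01237315  0.00343791  0.01173795 -0.01368329
  0.00694083  0.13268791  0.00131015]
```

```bash
cat >> kin.py <<'E'
S=(-1,-90,-1)
def fk2(q,p,full=False):
    h,a1,L2,a3,L4,d6,wy,wz=p
    A=Rz(q[0]);P=A@[a1,0,h];B=A@Ry(q[1]);P=P+B@[0,0,L2]
    C=B@Ry(-q[2]);P=P+C@[L4,0,a3]
    E=C@Rx(-q[3]);P=P+E@[0,wy,0]
    E=E@Ry(-q[4]);P=P+E@[d6,0,wz]
    return P,E@Rx(-q[5]-90)
E
python3 - <<'E'
from h import *; from kin import *
o=ctrl.get_obs()
D=[([-47.779,20.546,.682,0,-70.136,-16.507],[.293,-.608,.405]),([-47.778,20.592,.634,-.0207,-70.135,-16.508],[.2928,-.60798,.40372]),
([-28.913,-4.466,-26.218,-28.16,-38.317,-36.696],[.3452,-.317,.3831]),(o["joint_pos"],o["tool_pos"])]
f=least_squares(lambda p:np.concatenate([fk2(d[0],p)[0]-d[1] for d in D]+[(np.array(p)-[.3,0,.4,0,.4,.1,-.19,0])*1e-4]),[.3,0,.4,0,.4,.1,-.19,0])
print(f.x,np.abs(f.fun[:12]).max())
E
```

```text
[ 1.99292562e-01  6.71480587e-04  6.01023798e-01 -3.49271984e-04
  4.63340616e-01  1.99486914e-01 -1.91693658e-01 -1.06375774e-04] 0.0001676320615386362
```

```bash
cat >> kin.py <<'E'
PK=np.array([.1993,.0007,.6010,-.0003,.4633,.1995,-.1917,-.0001])
LO=np.array([-176.03,-82.01,-58.28,-173.87,-174.79,-173.66]);HI=np.array([176.03,121.73,71.71,95.51,-.11,173.66])
def ik(pos,Rt,q0):
    def f(q):
        P,E=fk2(q,PK);return np.concatenate([(P-pos)*5,R.from_matrix(Rt.T@E).as_rotvec()])
    r=least_squares(f,np.clip(q0,LO+2,HI-2),bounds=(LO+.5,HI-.5),x_scale=30,max_nfev=60)
    return r.x,np.linalg.norm(r.fun)
def iks(pos,Rt,n=12,seed=0):
    g=np.random.default_rng(seed);out=[]
    for i in range(n):
        q0=np.array([g.uniform(-60,60),g.uniform(-50,50),g.uniform(-55,50),g.uniform(-170,90),g.uniform(-120,-5),g.uniform(-170,170)])
        q,e=ik(pos,Rt,q0)
        if e<1e-3 and not any(np.abs(q-k).max()<3 for k in out): out.append(q)
    return out
E
python3 - <<'E'
from h import *; from kin import *
np.set_printoptions(suppress=True,precision=1)
F=frame(YAW)
for pitch in(30,40,50):
  for fl in(1,-1):
    y=np.radians(YAW);x=np.array([np.cos(np.radians(pitch))*np.cos(y),np.cos(np.radians(pitch))*np.sin(y),-np.sin(np.radians(pitch))])
    yy=F[:,1];Rt=np.stack([x,fl*yy,fl*np.cross(x,yy)],1)
    for ang in(-90,0,60):
      for back in (0,.1):
        tip=wp(HUB,F,.065,np.radians(ang),-back)
        print(pitch,fl,ang,back,[q.round(1).tolist() for q in iks(tip-.178*x,Rt)])
E
```

```text
30 1 -90 0 []
30 1 -90 0.1 [[-9.8, -10.2, -57.5, -170.5, -17.5, 82.6]]
30 1 0 0 []
30 1 0 0.1 []
30 1 60 0 [[-11.5, -0.8, -33.0, -115.6, -4.8, 28.2]]
30 1 60 0.1 []
30 -1 -90 0 []
30 -1 -90 0.1 [[-9.8, -10.2, -57.5, -170.5, -17.5, -97.4]]
30 -1 0 0 []
30 -1 0 0.1 []
30 -1 60 0 [[-11.5, -0.8, -33.0, -115.6, -4.8, -151.8]]
30 -1 60 0.1 []
40 1 -90 0 [[-8.4, 2.7, -45.2, -169.6, -8.0, 80.9]]
40 1 -90 0.1 []
40 1 0 0 []
40 1 0 0.1 []
40 1 60 0 []
40 1 60 0.1 []
40 -1 -90 0 [[-8.4, 2.7, -45.2, -169.6, -8.0, -99.1]]
40 -1 -90 0.1 []
40 -1 0 0 []
40 -1 0 0.1 []
40 -1 60 0 []
40 -1 60 0.1 []
50 1 -90 0 []
50 1 -90 0.1 []
50 1 0 0 []
50 1 0 0.1 []
50 1 60 0 []
50 1 60 0.1 []
50 -1 -90 0 []
50 -1 -90 0.1 []
50 -1 0 0 []
50 -1 0 0.1 [[28.2, -12.6, -56.9, 63.8, -24.1, 0.3]]
50 -1 60 0 []
50 -1 60 0.1 []
```

```bash
cat > t.py <<'E'
from h import *; from kin import *
np.set_printoptions(suppress=True,precision=1)
F=frame(YAW)
def solve(tip,x,q0,w=.02):
    def f(q):
        P,E=fk2(np.r_[q,0],PK);return np.concatenate([(P+.178*E[:,0]-tip)*20,w*(E[:,0]-x)])
    r=least_squares(f,np.clip(q0,LO[:5]+3,HI[:5]-3),bounds=(LO[:5]+2,HI[:5]-2),x_scale=30,max_nfev=200)
    P,E=fk2(np.r_[r.x,0],PK);return r.x,np.linalg.norm(P+.178*E[:,0]-tip),E[:,0]
if __name__=="__main__":
  g=np.random.default_rng(1)
  for ang in(-100,-60,0,60,100):
   for back in(0,.1):
    tip=wp(HUB,F,.065,np.radians(ang),-back);res=[]
    for i in range(14):
        q0=np.array([g.uniform(-50,50),g.uniform(-40,30),g.uniform(-55,10),g.uniform(-170,90),g.uniform(-90,-5)])
        q,e,x=solve(tip,F[:,0],q0)
        if e<2e-3:
            l=F.T@x;res.append((np.degrees(np.arccos(l[0])),q,l))
    res.sort(key=lambda t:t[0]);last=None;k=0
    for a,q,l in res:
        if last is None or np.abs(q-last).max()>8:
            print(ang,back,"dev %.1f"%a,q,"loc y,z %.2f %.2f"%(l[1],l[2]));last=q;k+=1
            if k>4:break
E
python3 t.py
```

```text
-100 0 dev 6.2 [ -10.1    3.8  -43.7 -149.7  -14.9] loc y,z 0.08 -0.07
-100 0 dev 7.8 [  -3.7    2.8  -35.6 -133.2   -3.4] loc y,z 0.08 -0.11
-100 0 dev 14.9 [  8.1   2.7 -30.4 -91.6  -2.1] loc y,z 0.25 -0.07
-100 0 dev 17.2 [ 10.9   2.7 -30.4 -82.4  -2.1] loc y,z 0.28 -0.08
-100 0 dev 23.7 [ 18.8   2.7 -32.4 -55.3  -2.1] loc y,z 0.37 -0.16
-100 0.1 dev 3.4 [  -6.2  -11.1  -46.8 -145.4   -4.4] loc y,z 0.05 -0.04
-100 0.1 dev 5.2 [  -2.3  -11.   -43.1 -132.3   -2.1] loc y,z 0.09 -0.01
-100 0.1 dev 8.3 [   1.   -10.8  -41.  -120.3   -2.1] loc y,z 0.14 0.01
-100 0.1 dev 11.9 [   4.7  -10.7  -39.4 -108.4   -2.1] loc y,z 0.21 0.02
-100 0.1 dev 20.4 [ 14.3 -10.6 -38.3 -80.4  -2.1] loc y,z 0.35 -0.00
-60 0 dev 2.4 [ -10.9    2.2  -44.9 -159.3  -16.6] loc y,z 0.03 -0.02
-60 0 dev 4.3 [  -7.5    1.2  -37.2 -143.7   -6.8] loc y,z 0.05 -0.05
-60 0 dev 6.3 [  -1.4    1.   -31.4 -121.9   -2.1] loc y,z 0.11 -0.03
-60 0 dev 9.5 [   2.1    1.   -29.7 -108.4   -2.1] loc y,z 0.16 -0.01
-60 0 dev 19.2 [ 13.4   1.  -29.1 -69.5  -2.1] loc y,z 0.33 -0.05
-60 0.1 dev 0.5 [  -7.8  -12.6  -46.1 -153.3   -3.5
[... 1620 characters left out ...]
] loc y,z 0.36 -0.18
100 0 dev 0.0 [ -24.2    2.5  -43.5 -133.   -21.1] loc y,z -0.00 0.00
100 0 dev 2.5 [ -16.6    1.   -37.1 -118.8  -10.7] loc y,z 0.02 -0.04
100 0 dev 3.4 [  -9.4    0.5  -33.9 -107.6   -3.5] loc y,z 0.02 -0.06
100 0 dev 5.1 [ -4.3   0.5 -32.7 -93.6  -2.1] loc y,z 0.07 -0.05
100 0 dev 7.6 [ -0.9   0.5 -32.6 -82.9  -2.1] loc y,z 0.12 -0.06
100 0.1 dev 2.7 [  -9.3  -14.   -42.1 -108.7   -2.1] loc y,z -0.01 0.05
100 0.1 dev 4.4 [ -5.3 -13.9 -41.1 -97.4  -2.1] loc y,z 0.06 0.05
100 0.1 dev 11.2 [  3.8 -13.9 -41.2 -72.7  -2.1] loc y,z 0.19 0.03
100 0.1 dev 13.4 [  6.7 -14.  -41.9 -64.4  -2.1] loc y,z 0.23 0.00
100 0.1 dev 18.0 [ 12.6 -14.3 -44.5 -46.3  -2.1] loc y,z 0.30 -0.06
```

```bash
cat > path.py <<'E'
from h import *; from kin import *
np.set_printoptions(suppress=True,precision=3)
F=frame(YAW)
def chk(q):
    P,E=fk2(q,PK);tip=P+.178*E[:,0]
    return P,E,tip,F.T@(tip-HUB),F.T@(P-HUB)
def incs(qs):
    # rows between successive joint vectors
    out=[]
    for a,b in zip(qs[:-1],qs[1:]):
        P,E=fk2(a,PK);P2,E2=fk2(b,PK)
        out.append(np.r_[(E.T@(P2-P)).round(3),R.from_matrix(E.T@E2).as_rotvec(degrees=True).round(1)])
    return out
E
python3 - <<'E'
from path import *
# standoff target: tip at 90mm before plane, angle -25 r .065
from t import solve
tip=wp(HUB,F,.065,np.radians(-25),-.10)
q,e,x=solve(tip,F[:,0],[-14,-12,-50,-148,-22],w=.02);print(q,e,F.T@x)
for j5 in(-12,-18,-24):
  # fixed j5 penal
  def f(p):
    P,E=fk2([*p,j5,0],PK);return np.concatenate([(P+.178*E[:,0]-tip)*20,.02*(E[:,0]-F[:,0])])
  r=least_squares(f,[-14,-12,-50,-148],bounds=(LO[:4]+2,HI[:4]-2),x_scale=30)
  P,E=fk2([*r.x,j5,0],PK);print(j5,r.x,np.linalg.norm(P+.178*E[:,0]-tip),F.T@E[:,0],P)
E
```

```text
[ -10.1  -14.   -44.2 -151.5   -2.1] 8.477745798176853e-08 [ 1. -0.  0.]
-12 [ -12.9  -13.6  -53.2 -171.9] 1.412602215944168e-07 [ 1.  -0.1  0. ] [0.4 0.1 0.4]
-18 [ -13.4  -12.8  -55.6 -171.9] 2.0703999178645802e-07 [ 1.  -0.1  0.1] [0.4 0.1 0.4]
-24 [ -15.5  -11.8  -56.3 -164.8] 3.560967970700669e-07 [ 1.  -0.   0.2] [0.4 0.1 0.4]
```

```bash
cat >> path.py <<'E'
def arcq(ang,x,r=.065,j5=-14,guess=(-14,0,-42,-148)):
    tip=wp(HUB,F,r,np.radians(ang),x)
    def f(p):
        P,E=fk2([*p,j5,0],PK);return np.concatenate([(P+.178*E[:,0]-tip)*20,.02*(E[:,0]-F[:,0])])
    rr=least_squares(f,guess,bounds=([-60,-60,-57,-166],[60,60,50,0]),x_scale=30)
    P,E=fk2([*rr.x,j5,0],PK);return rr.x,np.linalg.norm(P+.178*E[:,0]-tip),F.T@E[:,0]
E
python3 - <<'E'
from path import *
for j5 in(-10,-14,-18):
  g=(-14,-10,-50,-148)
  for ang,x in((-25,-.07),(-25,0),(0,0),(25,0),(50,0),(70,0),(90,0),(90,-.07)):
    q,e,l=arcq(ang,x,j5=j5,guess=g);g=np.clip(q,[-59,-59,-56,-165],[59,59,49,-1]);print(j5,ang,x,q,"%.4f"%e,l)
E
```

```text
-10 -25 -0.07 [ -12.729   -9.411  -47.143 -159.331] 0.0000 [ 0.999 -0.034  0.029]
-10 -25 0 [ -11.784    0.044  -39.266 -150.049] 0.0000 [ 1.     0.007 -0.009]
-10 0 0 [ -13.841   -0.644  -38.106 -144.539] 0.0000 [ 1.    -0.011  0.015]
-10 25 0 [ -15.37    -0.919  -36.734 -135.758] 0.0000 [ 0.999 -0.015  0.028]
-10 50 0 [ -16.098   -0.725  -35.863 -126.865] 0.0000 [ 1.    -0.007  0.021]
-10 70 0 [ -16.31    -0.243  -35.893 -121.882] 0.0000 [ 1.    -0.     0.001]
-10 90 0 [ -16.317    0.486  -36.499 -119.402] 0.0000 [ 1.     0.006 -0.028]
-10 90 -0.07 [ -16.924   -9.502  -42.016 -117.44 ] 0.0000 [ 0.999 -0.006  0.043]
-14 -25 -0.07 [ -13.303   -9.011  -50.393 -166.   ] 0.0000 [ 0.998 -0.047  0.039]
-14 -25 0 [ -13.019    0.439  -42.449 -156.541] 0.0000 [ 1.    -0.002  0.003]
-14 0 0 [ -15.481   -0.254  -41.182 -150.815] 0.0000 [ 0.999 -0.02   0.027]
-14 25 0 [ -17.614   -0.53   -39.586 -141.777] 0.0000 [ 0.999 -0.021  0.041]
-14 50 0 [ -18.903   -0.33   -38.421 -132.694] 0.0000 [ 0.999 -0.012  0.035]
-14 70 0 [ -19.423    0.165  -38.263 -127.63 ] 0.0000 [ 1.    -0.004  0.015]
-14 90 0 [ -19.609    0.914  -38.774 -125.105] 0.0000 [ 1.     0.003 -0.015]
-14 90 -0.07 [ -20.329   -9.207  -43.87  -121.365] 0.0000 [ 0.998 -0.007  0.059]
-18 -25 -0.07 [ -13.935   -8.472  -51.973 -165.999] 0.0000 [ 0.997 -0.042  0.071]
-18 -25 0 [ -13.566    0.965  -45.432 -162.284] 0.0000 [ 1.    -0.014  0.016]
-18 0 0 [ -16.461    0.273  -44.118 -156.342] 0.0000 [ 0.999 -0.03   0.042]
-18 25 0 [ -19.239   -0.     -42.398 -147.065] 0.0000 [ 0.998 -0.03   0.057]
-18 50 0 [ -21.133    0.21   -41.033 -137.803] 0.0000 [ 0.999 -0.018  0.051]
-18 70 0 [ -21.986    0.722  -40.733 -132.65 ] 0.0000 [ 0.999 -0.008  0.031]
-18 90 0 [ -22.359    1.494  -41.169 -130.066] 0.0000 [ 1.    -0.     0.002]
-18 90 -0.07 [ -23.373   -8.756  -45.814 -124.776] 0.0000 [ 0.997 -0.008  0.076]
```

```bash
python3 - <<'E'
from path import *
q0=ctrl.get_obs()["joint_pos"];print(q0)
qB=np.array([-5,-16,-54,46,-18,-137.]);qC=np.array([-13.3,-13,-50.4,-160,-16,-55])
qs=[q0+(qB-q0)*i/3 for i in range(4)]+[qB+(qC-qB)*i/16 for i in range(1,17)]
for q in qs[::2]:
    P,E,tip,tl,pl=chk(q);print(P,tip,"local tip",tl,"tcp",pl)
for r in incs(qs): print(r.tolist(), np.linalg.norm(r[3:]).round(1))
E
```

```text
[  -2.798  -20.064  -58.126   46.574   -0.15  -137.372]
[ 0.395 -0.152  0.464] [ 0.535 -0.159  0.354] local tip [-0.134 -0.211  0.112] tcp [-0.31  -0.219  0.138]
[ 0.394 -0.193  0.453] [ 0.513 -0.228  0.326] local tip [-0.131 -0.282  0.081] tcp [-0.301 -0.26   0.13 ]
[ 0.364 -0.23   0.418] [ 0.466 -0.27   0.277] local tip [-0.143 -0.329  0.018] tcp [-0.305 -0.301  0.087]
[ 0.31  -0.235  0.349] [ 0.409 -0.253  0.203] local tip [-0.157 -0.318 -0.076] tcp [-0.317 -0.311  0.001]
[ 0.265 -0.2    0.286] [ 0.369 -0.197  0.142] local tip [-0.166 -0.267 -0.151] tcp [-0.328 -0.282 -0.078]
[ 0.24  -0.134  0.241] [ 0.356 -0.115  0.107] local tip [-0.168 -0.187 -0.193] tcp [-0.333 -0.219 -0.133]
[ 0.242 -0.053  0.223] [ 0.373 -0.026  0.105] local tip [-0.162 -0.097 -0.191] tcp [-0.33  -0.138 -0.152]
[0.271 0.026 0.236] [0.416 0.05  0.136] local tip [-0.147 -0.017 -0.147] tcp [-0.32  -0.057 -0.131]
[0.321 0.084 0.278] [0.478 0.095 0.195] local tip [-0.128  0.036 -0.068] tcp [-0.303  0.007 -0.073]
[0.382 0.109 0.34 ] [0.545 0.1   0.269] local tip [-0.108  0.048  0.03 ] tcp [-0.284  0.039  0.01 ]
[0.005, -0.021, -0.003, 0.5, 4.0, -4.9] 6.3
[0.005, -0.02, -0.003, 0.6, 4.1, -4.9] 6.4
[0.005, -0.02, -0.003, 0.6, 4.2, -4.8] 6.4
[0.013, -0.019, -0.039, 7.5, 2.7, 2.6] 8.4
[0.013, -0.015, -0.04, 7.6, 2.3, 2.8] 8.4
[0.012, -0.011, -0.04, 7.6, 2.0, 3.0] 8.4
[0.012, -0.007, -0.041, 7.6, 1.6, 3.2] 8.4
[0.012, -0.003, -0.041, 7.6, 1.2, 3.4] 8.4
[0.012, 0.002, -0.04, 7.6, 0.8, 3.5] 8.4
[0.012, 0.006, -0.04, 7.6, 0.5, 3.6] 8.4
[0.012, 0.01, -0.039, 7.6, 0.1, 3.7] 8.5
[0.012, 0.014, -0.038, 7.5, -0.3, 3.7] 8.4
[0.013, 0.018, -0.036, 7.5, -0.6, 3.7] 8.4
[0.013, 0.022, -0.034, 7.5, -1.0, 3.7] 8.4
[0.013, 0.026, -0.033, 7.5, -1.3, 3.7] 8.5
[0.014, 0.029, -0.03, 7.5, -1.6, 3.6] 8.5
[0.014, 0.033, -0.028, 7.5, -1.9, 3.5] 8.5
[0.014, 0.036, -0.026, 7.4, -2.2, 3.4] 8.4
[0.014, 0.038, -0.023, 7.4, -2.4, 3.2] 8.4
```

```bash
python3 - <<'E'
from path import *
q0=ctrl.get_obs()["joint_pos"]
qB=np.array([-5,-20,-50,40,-18,-134.]);qM=np.array([-4,-24,-32,-57,-16,-96]);qC=np.array([-13.3,-12,-50.4,-158,-14,-57])
qs=[q0+(qB-q0)*i/3 for i in range(4)]+[qB+(qM-qB)*i/9 for i in range(1,10)]+[qM+(qC-qM)*i/9 for i in range(1,10)]
for q in qs[::2]:
    P,E,tip,tl,pl=chk(q);print(P,tip,"local tip",tl,"tcp",pl)
for r in incs(qs): print(r.tolist(), np.linalg.norm(r[3:]).round(1))
E
```

```text
[ 0.395 -0.152  0.464] [ 0.535 -0.159  0.354] local tip [-0.134 -0.211  0.112] tcp [-0.31  -0.219  0.138]
[ 0.388 -0.199  0.49 ] [ 0.517 -0.234  0.373] local tip [-0.151 -0.287  0.125] tcp [-0.324 -0.268  0.16 ]
[ 0.37  -0.229  0.496] [ 0.496 -0.267  0.375] local tip [-0.167 -0.322  0.118] tcp [-0.339 -0.299  0.157]
[ 0.355 -0.228  0.476] [ 0.49  -0.246  0.362] local tip [-0.167 -0.302  0.102] tcp [-0.342 -0.299  0.133]
[ 0.351 -0.2    0.458] [ 0.498 -0.199  0.358] local tip [-0.163 -0.255  0.1  ] tcp [-0.34  -0.272  0.113]
[ 0.358 -0.15   0.452] [ 0.517 -0.133  0.374] local tip [-0.162 -0.186  0.119] tcp [-0.336 -0.222  0.109]
[ 0.373 -0.084  0.468] [ 0.542 -0.055  0.418] local tip [-0.17  -0.107  0.165] tcp [-0.337 -0.155  0.127]
[ 0.365 -0.021  0.4  ] [0.533 0.008 0.348] local tip [-0.149 -0.045  0.097] tcp [-0.316 -0.093  0.06 ]
[0.363 0.04  0.363] [0.531 0.061 0.309] local tip [-0.136  0.008  0.059] tcp [-0.306 -0.033  0.024]
[0.372 0.085 0.352] [0.54  0.093 0.293] local tip [-0.123  0.04   0.048] tcp [-0.296  0.014  0.016]
[0.394 0.106 0.355] [0.558 0.095 0.286] local tip [-0.1
[... 260 characters left out ...]
2
[0.001, -0.0, -0.013, 6.2, -0.7, 3.8] 7.3
[0.002, 0.005, -0.014, 6.0, -0.8, 4.1] 7.3
[0.004, 0.011, -0.015, 5.9, -0.9, 4.4] 7.4
[0.005, 0.016, -0.016, 5.8, -0.9, 4.6] 7.5
[0.006, 0.021, -0.018, 5.7, -1.0, 4.8] 7.5
[0.007, 0.025, -0.019, 5.6, -1.0, 5.0] 7.6
[0.009, 0.029, -0.021, 5.6, -0.9, 5.1] 7.6
[0.012, -0.02, -0.043, 7.6, 0.4, -0.2] 7.6
[0.01, -0.018, -0.039, 7.6, -0.2, -0.3] 7.6
[0.009, -0.015, -0.034, 7.7, -0.9, -0.3] 7.8
[0.009, -0.012, -0.029, 7.7, -1.5, -0.4] 7.9
[0.009, -0.009, -0.024, 7.7, -2.1, -0.3] 8.0
[0.009, -0.005, -0.019, 7.6, -2.7, -0.3] 8.1
[0.01, -0.001, -0.014, 7.5, -3.2, -0.2] 8.2
[0.011, 0.003, -0.009, 7.4, -3.7, -0.2] 8.3
[0.012, 0.007, -0.004, 7.4, -4.2, -0.1] 8.5
```

```bash
python3 -m inch '[-0.009,-0.025,0.01,1.6,1.5,-4.8,0,-0.009,-0.024,0.009,1.8,1.8,-4.4,0,-0.009,-0.023,0.007,1.9,2.0,-4.1,0,0,-0.011,-0.011,6.4,-0.3,3.1,0,0.001,-0.006,-0.012,6.3,-0.5,3.4,0,0.001,0,-0.013,6.2,-0.7,3.8,0]'; python3 - <<'E'
from path import *
q0=ctrl.get_obs()["joint_pos"];print(q0)
qB=np.array([-5,-20,-50,40,-18,-134.]);qM=np.array([-4,-24,-32,-57,-16,-96]);print(qB+(qM-qB)/3)
E
```

```text
clock: 2.85
tool_pos: [0.3508, -0.2309, 0.4734]
orientation: [22.7, 40.1, -7.7]
force: [-0.6, -0.8, -0.8]
opening: 0.0003
[  -5.371  -21.298  -43.421    5.674  -18.109 -119.591]
[  -4.667  -21.333  -44.       7.667  -17.333 -121.333]
```

Tracks well. Re-plan the rest from here.

```bash
python3 - <<'E'
from path import *
q0=ctrl.get_obs()["joint_pos"]
qM=np.array([-4,-24,-32,-57,-16,-96]);qC=np.array([-13.3,-12,-50.4,-158,-14,-57])
qs=[q0+(qM-q0)*i/6 for i in range(7)]+[qM+(qC-qM)*i/9 for i in range(1,10)]
for r in incs(qs): print(r.tolist(), np.linalg.norm(r[3:]).round(1))
E
```

```text
[0.003, 0.008, -0.014, 5.9, -0.8, 4.2] 7.3
[0.004, 0.012, -0.015, 5.8, -0.9, 4.5] 7.4
[0.005, 0.017, -0.016, 5.7, -1.0, 4.7] 7.5
[0.006, 0.021, -0.017, 5.6, -1.0, 4.8] 7.4
[0.007, 0.025, -0.019, 5.5, -1.0, 4.9] 7.4
[0.009, 0.029, -0.02, 5.5, -0.9, 5.0] 7.5
[0.012, -0.02, -0.043, 7.6, 0.4, -0.2] 7.6
[0.01, -0.018, -0.039, 7.6, -0.2, -0.3] 7.6
[0.009, -0.015, -0.034, 7.7, -0.9, -0.3] 7.8
[0.009, -0.012, -0.029, 7.7, -1.5, -0.4] 7.9
[0.009, -0.009, -0.024, 7.7, -2.1, -0.3] 8.0
[0.009, -0.005, -0.019, 7.6, -2.7, -0.3] 8.1
[0.01, -0.001, -0.014, 7.5, -3.2, -0.2] 8.2
[0.011, 0.003, -0.009, 7.4, -3.7, -0.2] 8.3
[0.012, 0.007, -0.004, 7.4, -4.2, -0.1] 8.5
```

```bash
python3 -m inch '[0.003,0.008,-0.014,5.9,-0.8,4.2,0,0.004,0.012,-0.015,5.8,-0.9,4.5,0,0.005,0.017,-0.016,5.7,-1.0,4.7,0,0.006,0.021,-0.017,5.6,-1.0,4.8,0,0.007,0.025,-0.019,5.5,-1.0,4.9,0,0.009,0.029,-0.02,5.5,-0.9,5.0,0,0.012,-0.02,-0.043,7.6,0.4,-0.2,0,0.01,-0.018,-0.039,7.6,-0.2,-0.3,0,0.009,-0.015,-0.034,7.7,-0.9,-0.3,0,0.009,-0.012,-0.029,7.7,-1.5,-0.4,0,0.009,-0.009,-0.024,7.7,-2.1,-0.3,0]'; python3 - <<'E'
from path import *
q0=ctrl.get_obs()["joint_pos"]
print(q0,chk(q0))
qC=np.array([-13.3,-12,-50.4,-158,-14,-57])
qs=[q0+(qC-q0)*i/5 for i in range(6)]
for r in incs(qs): print(r.tolist(), np.linalg.norm(r[3:]).round(1))
E
```

```text
clock: 4.22
tool_pos: [0.357, 0.0735, 0.3605]
orientation: [103.3, 18.6, 6.3]
force: [-0.3, 1.1, -1.1]
opening: 0.0001
[  -3.809  -18.943  -41.267 -109.398  -10.178  -80.317] (array([0.357, 0.073, 0.361]), array([[ 0.942,  0.334,  0.034],
       [ 0.104, -0.194, -0.975],
       [-0.32 ,  0.922, -0.218]]), array([0.525, 0.092, 0.304]), array([-0.141,  0.038,  0.05 ]), array([-0.312,  0.   ,  0.017]))
[0.007, -0.009, -0.015, 6.1, -2.0, -0.7] 6.5
[0.009, -0.004, -0.012, 6.1, -2.4, -0.3] 6.6
[0.01, 0.002, -0.008, 6.0, -2.9, 0.0] 6.7
[0.012, 0.007, -0.004, 6.0, -3.3, 0.4] 6.9
[0.013, 0.011, -0.0, 5.9, -3.7, 0.7] 7.0
```

```bash
python3 -m inch '[0.007,-0.009,-0.015,6.1,-2.0,-0.7,0,0.009,-0.004,-0.012,6.1,-2.4,-0.3,0,0.01,0.002,-0.008,6.0,-2.9,0.0,0,0.012,0.007,-0.004,6.0,-3.3,0.4,0,0.013,0.011,0,5.9,-3.7,0.7,0]'; python3 - <<'E'
from path import *
o=ctrl.get_obs();q0=o["joint_pos"];P,E,tip,tl,pl=chk(q0)
print(q0,tip,tl,F.T@E[:,0])
s=ctrl.snapshot("wrist");cv2.imwrite("pics/w2.png",s["color"][:,:,::-1])
np.savez("w2.npz",color=s["color"],depth=s["depth"],pos=o["tool_pos"],ori=o["orientation"])
s=ctrl.snapshot("scene");cv2.imwrite("pics/s2.png",s["color"][:,:,::-1])
s=ctrl.snapshot("top");cv2.imwrite("pics/t2.png",s["color"][:,:,::-1])
E
```

```text
clock: 4.85
tool_pos: [0.4092, 0.1034, 0.3566]
orientation: [128.8, 25.8, -8.3]
force: [1.2, 2.1, 0.5]
opening: 0.0005
[ -13.648  -11.849  -51.1   -159.997  -14.228  -55.875] [0.568 0.08  0.279] [-0.091  0.031  0.051] [ 0.997 -0.028  0.074]
```

View pics/w2.png

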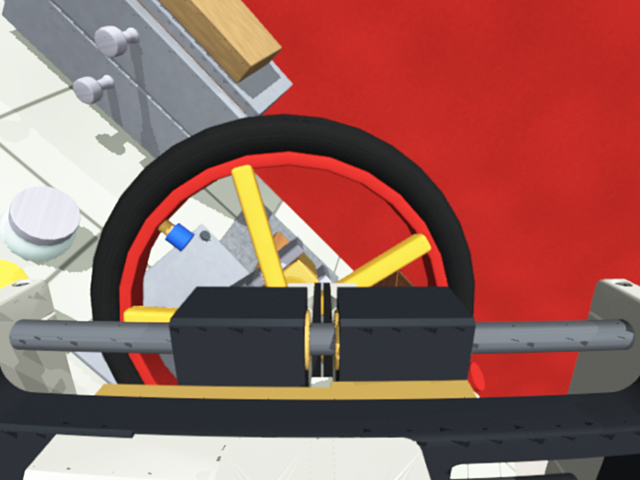

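View pics/s2.png

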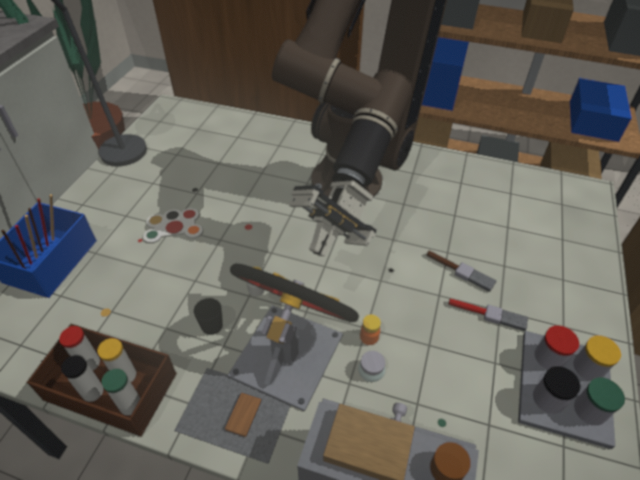

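View pics/t2.png

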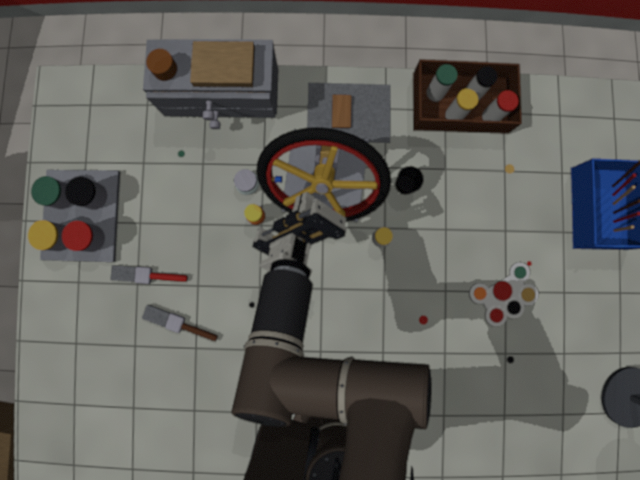

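```bash
cat > fitw.py <<'E'
from h import *
from scipy.optimize import least_squares
z=np.load("w2.npz");s=ctrl.snapshot("wrist");s["color"]=z["color"];s["depth"]=z["depth"]
T=wristT(dict(orientation=z["ori"],tool_pos=z["pos"]),s)
P=cloud(s,T);hsv=cv2.cvtColor(s["color"],cv2.COLOR_RGB2HSV);H,S,V=[hsv[...,i].astype(int) for i in range(3)]
D=np.linalg.norm(P-HUB,axis=-1)
tyre=(V<80)&(s["depth"]>0)&(D<.19);tyre[280:]=0
red=((H<6)|(H>172))&(S>120)&(D<.15)&(s["depth"]>0);red[280:]=0
yel=(H>18)&(H<32)&(S>120)&(D<.14)&(s["depth"]>0);yel[330:]=0
for n,m in(("tyre",tyre),("red",red),("yel",yel)):
    L=(P[m]-HUB)@frame(YAW);r=np.hypot(L[:,1],L[:,2]);print(n,len(L),"x",np.percentile(L[:,0],[2,20,50,80,98]).round(4),"r",np.percentile(r,[2,50,98]).round(4))
# outer contour of tyre: points on hull
th=np.linspace(0,2*np.pi,360)
n,l,st,_=cv2.connectedComponentsWithStats(tyre.astype(np.uint8));k=1+st[1:,4].argmax();m=(l==k).astype(np.uint8)
hull=cv2.convexHull(cv2.findContours(m,cv2.RETR_EXTERNAL,cv2.CHAIN_APPROX_NONE)[0][0])[:,0]
c=cv2.findContours(m,cv2.RETR_EXTERNAL,cv2.CHAIN_APPROX_NONE)
c=max(c[0],key=len)[:,0]
hp=cv2.convexHull(c)
c=np.array([p for p in c if p[1]<270 and abs(cv2.pointPolygonTest(hp,(float(p[0]),float(p[1])),True))<2.])
def sil(p):
    hub=np.array([p[0],p[1],.19]);FF=frame(p[2])
    X=np.concatenate([wp(hub,FF,.150,th,x) for x in(-.006,0,.006)]+[wp(hub,FF,.144,th,x) for x in(-.013,.013)])
    return cv2.convexHull(proj(s,X,T).astype(np.float32))
def res(p):
    h=sil(p);return [cv2.pointPolygonTest(h,(float(a),float(b)),True)-.5 for a,b in c]
f=least_squares(res,[.6176,.0436,-6.5],diff_step=1e-3,loss='soft_l1');print(len(c),f.x,np.abs(res(f.x)).mean())
im=s["color"][:,:,::-1].copy()
def dr(X,col):
    q=proj(s,X,T).astype(int);cv2.polylines(im,[q.reshape(-1,1,2)],False,col,1)
cv2.polylines(im,[sil(f.x).astype(int)],True,(0,255,0),1);cv2.polylines(im,[sil([*HUB[:2],YAW]).astype(int)],True,(255,0,255),1)
for hub,y,col in((HUB,YAW,(255,0,255)),(np.array([f.x[0],f.x[1],.19]),f.x[2],(0,0,0))):
  FF=frame(y)
  for d in(36,108,180,252,324):
    t=np.radians(-97.5+d);dr(np.concatenate([wp(hub,FF,.024,[t],-.019),wp(hub,FF,.115,[t],-.019)]),col)
  dr(wp(hub,FF,.115,th,-.01),col)
cv2.imwrite("pics/fitw.png",im)
E
python3 fitw.py
```

```text
tyre 17110 x [-0.0125 -0.0113 -0.01   -0.0077 -0.0037] r [0.1259 0.1371 0.1489]
red 6841 x [-0.0118 -0.0109 -0.0101 -0.0066  0.0056] r [0.1153 0.1211 0.1479]
yel 6047 x [-0.0189 -0.0179 -0.017  -0.0117  0.0731] r [0.0172 0.0841 0.1176]
479 [  0.61178756   0.04905687 -17.54138327] 0.774118404838962
```

View pics/fitw.png

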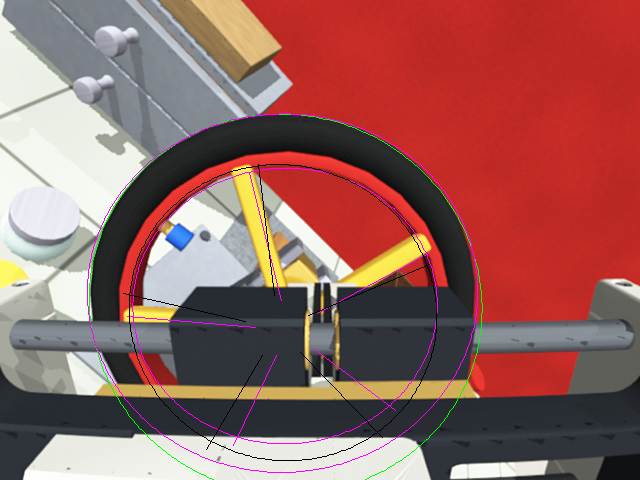

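```bash
cat > ang.py <<'E'
import sys
from h import *
def spokes(s,T=None,vis=True):
    P=cloud(s,T);hsv=cv2.cvtColor(s["color"],cv2.COLOR_RGB2HSV);H,S,V=[hsv[...,i].astype(int) for i in range(3)]
    L=(P-HUB)@frame(YAW);r=np.hypot(L[...,1],L[...,2]);a=np.degrees(np.arctan2(-L[...,1],L[...,2]))
    m=(s["depth"]>0)&(H>15)&(H<35)&(S>110)&(r>.05)&(r<.11)&(L[...,0]<0)&(L[...,0]>-.03)
    b=(s["depth"]>0)&(H>100)&(H<130)&(S>100)&(r>.08)&(r<.12)&(abs(L[...,0])<.03)
    t=np.exp(1j*np.radians(a[m]*5))
    ph=np.degrees(np.angle(t.mean()))/5
    print("spoke phase mod72 %.2f (n=%d) conc %.2f"%(ph,m.sum(),abs(t.mean())),"valve %.1f n=%d r %.3f"%(np.median(a[b]) if b.any() else np.nan,b.sum(),np.median(r[b]) if b.any() else np.nan))
    print("spoke angles",[round(ph+72*k,1) for k in range(-2,3)],"-> valve candidates",[round(ph+36+72*k,1) for k in range(-3,3)])
    for k in range(-2,3):
        mm=m&(abs((a-(ph+72*k)+180)%360-180)<20)
        if mm.sum()>100:
            q=L[mm];c=np.polyfit(-q[:,1],q[:,2],1) if abs(np.ptp(q[:,1]))>abs(np.ptp(q[:,2])) else None
            d=-q[:,1]*np.cos(np.radians(ph+72*k))-q[:,2]*np.sin(np.radians(ph+72*k));print(k,mm.sum(),"perp offset mm %.1f"%(1e3*np.median(d)), "med ang %.1f"%np.median(a[mm]))
if __name__=="__main__":
    for n in sys.argv[1:]:
        o=ctrl.get_obs();s=ctrl.snapshot(n);print(n);spokes(s,wristT(o,s) if n=="wrist" else None)
E
python3 ang.py top wrist
```

```text
top
spoke phase mod72 7.74 (n=706) conc 0.94 valve -97.2 n=33 r 0.100
spoke angles [np.float64(-136.3), np.float64(-64.3), np.float64(7.7), np.float64(79.7), np.float64(151.7)] -> valve candidates [np.float64(-172.3), np.float64(-100.3), np.float64(-28.3), np.float64(43.7), np.float64(115.7), np.float64(187.7)]
-1 180 perp offset mm 5.5 med ang -60.5
0 128 perp offset mm -0.7 med ang 7.3
1 195 perp offset mm -5.1 med ang 76.2
2 108 perp offset mm -3.6 med ang 149.1
wrist
spoke phase mod72 7.17 (n=3969) conc 0.95 valve -98.5 n=436 r 0.102
spoke angles [np.float64(-136.8), np.float64(-64.8), np.float64(7.2), np.float64(79.2), np.float64(151.2)] -> valve candidates [np.float64(-172.8), np.float64(-100.8), np.float64(-28.8), np.float64(43.2), np.float64(115.2), np.float64(187.2)]
-2 523 perp offset mm 8.2 med ang -132.1
-1 1869 perp offset mm 1.2 med ang -64.0
0 1577 perp offset mm -4.0 med ang 4.4
```

```bash
cat > ang2.py <<'E'
import sys
from h import *
def fit(s,T,hub=None,x0=-.0215,x1=-.0155):
    hub=HUB if hub is None else hub
    P=cloud(s,T);hsv=cv2.cvtColor(s["color"],cv2.COLOR_RGB2HSV);H,S,V=[hsv[...,i].astype(int) for i in range(3)]
    L=(P-hub)@frame(YAW);r=np.hypot(L[...,1],L[...,2])
    m=(s["depth"]>0)&(H>15)&(H<35)&(S>110)&(r>.045)&(r<.11)&(L[...,0]<x1)&(L[...,0]>x0)
    q=L[m];from scipy.optimize import least_squares
    a=np.degrees(np.arctan2(-q[:,1],q[:,2]))
    def res(p):
        y=-(q[:,1]-p[1]*1e-3);zz=q[:,2]-p[2]*1e-3;an=np.arctan2(y,zz);rr=np.hypot(y,zz)
        d=(an-np.radians(p[0])+np.pi/5)%(2*np.pi/5)-np.pi/5;return rr*np.sin(d)*1e3
    for st in(-20,0,20,40):pass
    f=min((least_squares(res,[st,0,0],loss='soft_l1',f_scale=4) for st in range(-36,36,12)),key=lambda f:f.cost)
    p=f.x;n=[]
    an=np.degrees(np.arctan2(-(q[:,1]-p[1]*1e-3),q[:,2]-p[2]*1e-3))
    for k in range(-2,3): n.append(int((abs((an-p[0]-72*k+180)%360-180)<20).sum()))
    print("phase %.1f  centre off mm y %.1f z %.1f"%tuple(p),"rms %.1f"%np.sqrt(np.mean(f.fun**2)),"counts",n,"medx %.4f"%np.median(q[:,0]))
    print("valve cand",[round(float(p[0]+36+72*k),1) for k in range(-3,3)])
    b=(s["depth"]>0)&(H>100)&(H<130)&(S>100)&(r>.08)&(r<.12)&(abs(L[...,0])<.03)
    if b.sum()>5:
        v=L[b].mean(0);print("valve seen %.1f"%np.degrees(np.arctan2(-(v[1]-p[1]*1e-3),v[2]-p[2]*1e-3)),b.sum(),v)
if __name__=="__main__":
    for n in sys.argv[1:]:
        o=ctrl.get_obs();s=ctrl.snapshot(n);print(n);fit(s,wristT(o,s) if n=="wrist" else None)
E
python3 ang2.py top wrist; python3 - <<'E'
from ang2 import *
s=ctrl.snapshot("top");P=cloud(s)
fit(s,None,x0=-.024,x1=-.013)
L=(P-HUB)@frame(YAW);hsv=cv2.cvtColor(s["color"],cv2.COLOR_RGB2HSV)
r=np.hypot(L[...,1],L[...,2]);m=(hsv[...,2]<70)&(r<.2)&(r>.11)&(abs(L[...,0])<.03)
print(np.percentile(L[m][:,0],[5,50,95]),np.percentile(r[m],[5,50,95]))
a=np.degrees(np.arctan2(-L[...,1],L[...,2]))
for k in range(-180,180,30):
    mm=m&(abs(a-k)<8);
    if mm.sum()>20:print(k,mm.sum(),np.percentile(r[mm],[2,98]).round(4),np.percentile(L[mm][:,0],[5,50,95]).round(4))
E
```

```text
top
phase 7.8  centre off mm y -0.2 z 3.8 rms 3.5 counts [45, 117, 131, 117, 102] medx -0.0186
valve cand [-172.2, -100.2, -28.2, 43.8, 115.8, 187.8]
valve seen -99.6 34 [-0.00460281  0.09961435 -0.01307323]
wrist
phase 8.8  centre off mm y 4.5 z 0.4 rms 3.6 counts [293, 1764, 1204, 0, 0] medx -0.0174
valve cand [-171.2, -99.2, -27.2, 44.8, 116.8, 188.8]
valve seen -99.3 435 [-0.00431113  0.10091249 -0.01542173]
phase 7.8  centre off mm y -0.1 z 4.5 rms 3.6 counts [64, 154, 139, 151, 114] medx -0.0183
valve cand [-172.2, -100.2, -28.2, 43.8, 115.8, 187.8]
valve seen -100.2 34 [-0.00433121  0.09965676 -0.01338946]
[-0.01422243 -0.01032073  0.00258988] [0.11664046 0.13882376 0.14914386]
-150 38 [0.1255 0.1423] [-0.0143 -0.0122 -0.0089]
-120 131 [0.114 0.141] [-0.0137 -0.0102  0.0046]
-90 129 [0.1149 0.1484] [-0.0135 -0.0106 -0.0037]
-60 168 [0.1254 0.1496] [-0.0133 -0.01   -0.002 ]
-30 228 [0.1276 0.1502] [-0.0131 -0.009   0.0017]
0 276 [0.129  0.1506] [-0.0133 -0.0079  0.005 ]
30 245 [0.1236 0.1495] [-0.0137 -0.0086  0.0033]
60 182 [0.123  0.1487] [-0.0148 -0.0112 -0.0022]
90 127 [0.1223 0.1471] [-0.0149 -0.0122 -0.0073]
120 156 [0.1153 0.1427] [-0.0148 -0.0118  0.0044]
150 103 [0.1151 0.1419] [-0.0146 -0.0109  0.0078]
```

```bash
cat >> h.py <<'E'
HUB=HUB+frame(YAW)[:,2]*.002
def rtheta(th):
    F=frame(YAW);c,s_=np.cos(np.radians(th)),np.sin(np.radians(th))
    return F@np.array([[1,0,0],[0,c,-s_],[0,s_,c]])
def loc():
    o=ctrl.get_obs();A=rot(o["orientation"]);F=frame(YAW);t=F.T@(o["tool_pos"]+.178*A[:,0]-HUB)
    np.set_printoptions(suppress=True,precision=4)
    print("t %.2f tip"%o["clock"],t,"ang %.1f r %.4f"%(np.degrees(np.arctan2(-t[1],t[2])),np.hypot(t[1],t[2])),"axis",F.T@A[:,0],"q",o["joint_pos"].round(1),"f",F.T@o["force"]);return o
def go(lx,ang,r,n,th=125):
    F=frame(YAW);Rt=rtheta(th);tip=wp(HUB,F,r,np.radians(ang),lx);loc();screw(tip-.178*Rt[:,0],Rt,n)
E
python3 -c "
from h import *
go(-.05,-27.5,.065,4)"
```

```text
t 5.30 tip [-0.0918  0.032   0.0487] ang -33.3 r 0.0582 axis [ 0.9968 -0.0249  0.0763] q [ -13.5  -11.9  -51.  -159.5  -14.2  -56.2] f [-0.0282  0.026   0.5729]
step [ 0.0106  0.0049 -0.002 ] [-1.0883 -0.3765 -1.0871]
3 tcp [0.4429 0.0951 0.3562] tip [0.5976 0.0764 0.2702]
4 tcp [0.4544 0.0924 0.3557] tip [0.6076 0.0749 0.2667]
```

```bash
python3 -m inch '[0.0105,0.005,-0.002,-1.1,-0.4,-1.1,0,0.0105,0.005,-0.002,-1.1,-0.4,-1.1,0,0.0105,0.005,-0.002,-1.1,-0.4,-1.1,0,0.0105,0.005,-0.002,-1.1,-0.4,-1.1,0,0,0,0,0,0,0,0]'; python3 -c "
from h import *
go(-.02,-27.5,.065,3)
s=ctrl.snapshot('wrist');cv2.imwrite('pics/w3.png',s['color'][:,:,::-1])
s=ctrl.snapshot('top');cv2.imwrite('pics/t3.png',cv2.resize(s['color'][110:260,220:450,::-1],None,fx=3.4,fy=3.4))"
```

```text
clock: 5.92
tool_pos: [0.4546, 0.0939, 0.356]
orientation: [124.6, 29.9, -6.4]
force: [0.0, 0.5, -0.4]
opening: 0.0004
t 5.92 tip [-0.0502  0.0317  0.0584] ang -28.5 r 0.0664 axis [1.     0.0008 0.0023] q [  -6.6   -6.8  -36.8 -139.1   -0.2  -75.3] f [ 0.1742  0.5003 -0.3652]
step [0.0101 0.0002 0.0005] [ 0.1557 -0.0379 -0.0282]
3 tcp [0.4803 0.0895 0.3407] tip [0.6334 0.072  0.2517]
```

View pics/w3.png

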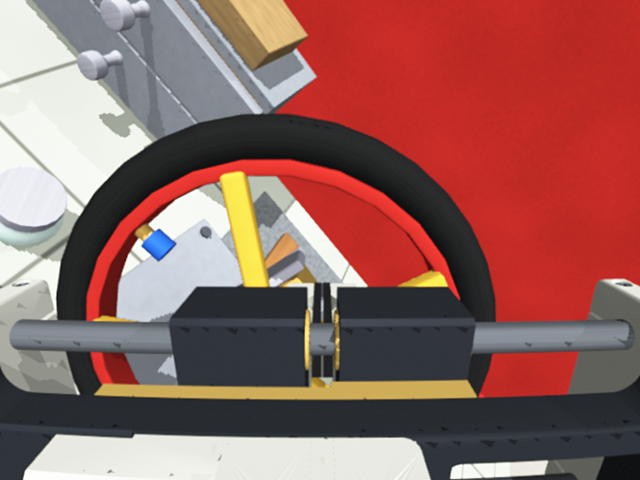

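View pics/t3.png

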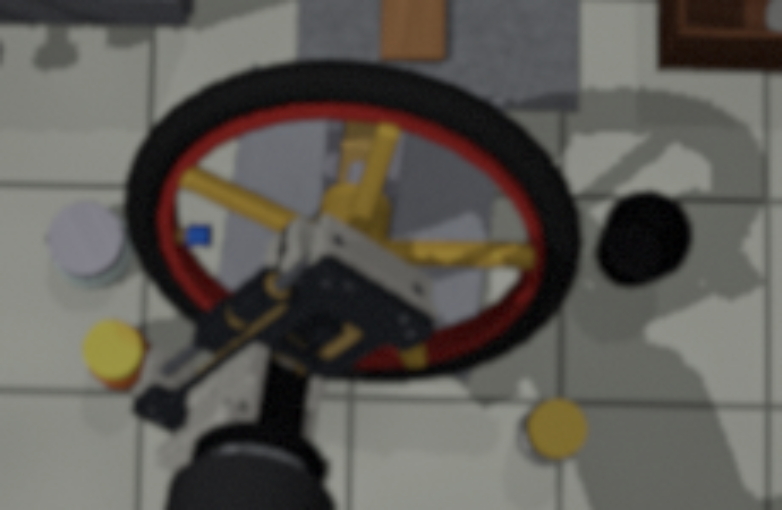

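```bash
python3 -m inch '[0.01,0,0.0005,0,0,0,0,0.01,0,0.0005,0,0,0,0,0.01,0,0.0005,0,0,0,0]'; python3 -c "
from h import *
go(0,-27.5,.065,3)"
```

```text
clock: 6.4
tool_pos: [0.4755, 0.0892, 0.3383]
orientation: [124.4, 30.2, -6.8]
force: [-0.4, 0.3, -0.6]
opening: 0.0005
t 6.40 tip [-0.0229  0.0284  0.0526] ang -28.3 r 0.0597 axis [ 1.     -0.005  -0.0036] q [ -12.1   -2.8  -42.1 -153.   -10.   -58.4] f [-0.0653  0.2575 -0.7017]
step [ 0.0076  0.0011 -0.0011] [0.136  0.1178 0.0016]
3 tcp [0.4975 0.0875 0.3307] tip [0.6506 0.07   0.2417]
```

```bash
python3 -m inch '[0.0075,0.001,-0.001,0,0,0,0,0.0075,0.001,-0.001,0,0,0,0,0.0075,0.001,-0.001,0,0,0,0,0,0,0,0,0,0,0]'; python3 -c "
from h import *
go(0,-27.5,.065,3)
s=ctrl.snapshot('wrist');cv2.imwrite('pics/w4.png',s['color'][:,:,::-1])
s=ctrl.snapshot('top');cv2.imwrite('pics/t4.png',cv2.resize(s['color'][110:260,220:450,::-1],None,fx=3.4,fy=3.4))"
```

```text
clock: 6.9
tool_pos: [0.4953, 0.0861, 0.3284]
orientation: [124.4, 30.5, -7.2]
force: [-0.5, 0.5, -0.4]
opening: 0.0007
t 6.90 tip [-0.0006  0.0266  0.0531] ang -26.6 r 0.0594 axis [ 0.9999 -0.01   -0.0092] q [ -13.     0.4  -43.  -158.1  -13.7  -52.7] f [-0.2842  0.4045 -0.6156]
step [ 0.0002  0.0005 -0.001 ] [0.0955 0.257  0.0354]
3 tcp [0.4975 0.0875 0.3307] tip [0.6506 0.07   0.2417]
```

View pics/t4.png

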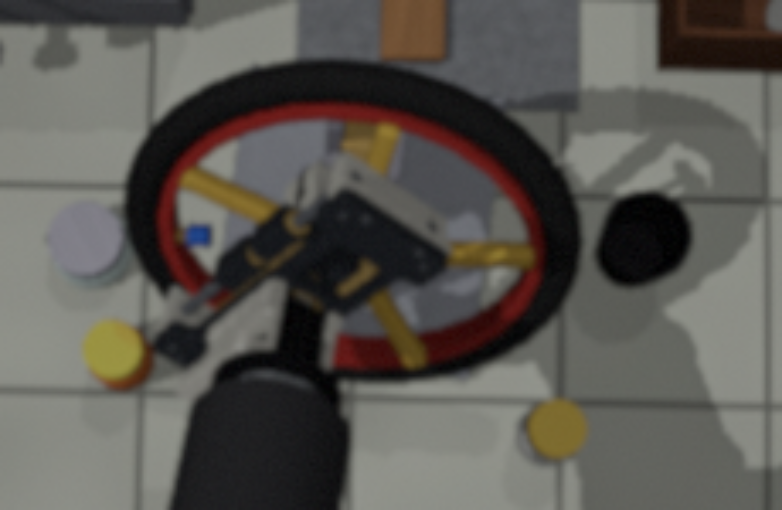

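```bash
cat >> h.py <<'E'
def arc(a1,n,r=.065,lx=0,th=125):
    o=loc();A=rot(o["orientation"]);F=frame(YAW);Rt=rtheta(th);t=F.T@(o["tool_pos"]+.178*A[:,0]-HUB)
    a0=np.degrees(np.arctan2(-t[1],t[2]));r0=np.hypot(t[1],t[2])
    rv=R.from_matrix(A.T@Rt).as_rotvec(degrees=True)/n;prev=o["tool_pos"];row=[]
    for i in range(1,n+1):
        f=i/n;tip=wp(HUB,F,r0+(r-r0)*min(1,2*f),np.radians(a0+(a1-a0)*f),t[0]+(lx-t[0])*f)
        Rc=A@R.from_rotvec(rv*i,degrees=True).as_matrix();Rp=A@R.from_rotvec(rv*(i-1),degrees=True).as_matrix()
        p=tip-.178*Rc[:,0];row+= [float(x) for x in (Rp.T@(p-prev)).round(4)]+[float(x) for x in rv.round(1)]+[0];prev=p
    for k in range(0,len(row),7): print(row[k:k+7])
E
python3 -c "
from h import *
arc(5,8)"
```

```text
t 7.00 tip [-0.001   0.0268  0.0534] ang -26.7 r 0.0597 axis [ 0.9999 -0.0097 -0.0086] q [ -13.     0.3  -43.  -158.1  -13.7  -52.7] f [0.5458 0.0014 0.7315]
[0.0001, 0.0042, 0.0013, 0.0, 0.1, 0.0, 0]
[0.0001, 0.0042, 0.0016, 0.0, 0.1, 0.0, 0]
[0.0001, 0.0042, 0.002, 0.0, 0.1, 0.0, 0]
[0.0001, 0.0041, 0.0023, 0.0, 0.1, 0.0, 0]
[0.0001, 0.0031, 0.0035, 0.0, 0.1, 0.0, 0]
[0.0001, 0.0028, 0.0037, 0.0, 0.1, 0.0, 0]
[0.0001, 0.0026, 0.0039, 0.0, 0.1, 0.0, 0]
[0.0001, 0.0023, 0.0041, 0.0, 0.1, 0.0, 0]
```

```bash
python3 -m inch '[0,0.0042,0.0013,0,0.1,0,0,0,0.0042,0.0016,0,0.1,0,0,0,0.0042,0.002,0,0.1,0,0,0,0.0041,0.0023,0,0.1,0,0,0,0.0031,0.0035,0,0.1,0,0,0,0.0028,0.0037,0,0.1,0,0,0,0.0026,0.0039,0,0.1,0,0,0,0.0023,0.0041,0,0.1,0,0]'; python3 -c "
from h import *
arc(36,9)"; python3 ang2.py top
```

```text
clock: 8.0
tool_pos: [0.4941, 0.055, 0.3357]
orientation: [124.7, 29.6, -6.4]
force: [-0.9, 1.8, 0.3]
opening: 0.0001
t 8.00 tip [-0.0023 -0.0023  0.0635] ang 2.1 r 0.0635 axis [1.     0.0021 0.0074] q [  -6.5   -1.4  -31.  -125.1   -0.2  -89.5] f [-1.1427  1.6868 -0.3145]
[0.0002, 0.0025, 0.0033, 0.0, -0.0, -0.0, 0]
[0.0002, 0.0023, 0.0035, 0.0, -0.0, -0.0, 0]
[0.0002, 0.0021, 0.0036, 0.0, -0.0, -0.0, 0]
[0.0002, 0.0018, 0.0038, 0.0, -0.0, -0.0, 0]
[0.0002, 0.0014, 0.0039, 0.0, -0.0, -0.0, 0]
[0.0002, 0.001, 0.0041, 0.0, -0.0, -0.0, 0]
[0.0002, 0.0007, 0.0041, 0.0, -0.0, -0.0, 0]
[0.0002, 0.0004, 0.0041, 0.0, -0.0, -0.0, 0]
[0.0002, 0.0002, 0.0042, 0.0, -0.0, -0.0, 0]
top
phase 22.7  centre off mm y 0.3 z 1.3 rms 3.5 counts [56, 127, 18, 35, 0] medx -0.0186
valve cand [-157.3, -85.3, -13.3, 58.7, 130.7, 202.7]
valve seen -84.8 31 [-0.00461449  0.10016675  0.01036515]
```

```bash
cat >> h.py <<'E'
def rtheta(th,ay=-.02,az=.035):
    F=frame(YAW);c,s_=np.cos(np.radians(th)),np.sin(np.radians(th))
    B=np.array([[1,0,0],[0,c,-s_],[0,s_,c]])
    x=np.array([1,ay,az]);x/=np.linalg.norm(x)
    Q=R.from_rotvec(np.cross([1,0,0],x)).as_matrix()
    return F@Q@B
E
python3 -c "
from h import *
arc(36,10)"
```

```text
t 8.05 tip [-0.0022 -0.003   0.0631] ang 2.7 r 0.0632 axis [1.     0.0015 0.007 ] q [  -6.6   -1.4  -31.1 -125.    -0.2  -89.6] f [-0.9963 -0.4093 -0.0228]
[0.0002, 0.0015, 0.003, 0.0, -0.0, 0.2, 0]
[0.0002, 0.0014, 0.0031, 0.0, -0.0, 0.2, 0]
[0.0002, 0.0012, 0.0032, 0.0, -0.0, 0.2, 0]
[0.0002, 0.001, 0.0034, 0.0, -0.0, 0.2, 0]
[0.0002, 0.0008, 0.0035, 0.0, -0.0, 0.2, 0]
[0.0002, 0.0003, 0.0036, 0.0, -0.0, 0.2, 0]
[0.0002, 0.0001, 0.0037, 0.0, -0.0, 0.2, 0]
[0.0002, -0.0002, 0.0037, 0.0, -0.0, 0.2, 0]
[0.0002, -0.0004, 0.0037, 0.0, -0.0, 0.2, 0]
[0.0002, -0.0006, 0.0037, 0.0, -0.0, 0.2, 0]
```

```bash
python3 -m inch '[0.0002,0.0015,0.003,0,0,0.2,0,0.0002,0.0014,0.0031,0,0,0.2,0,0.0002,0.0012,0.0032,0,0,0.2,0,0.0002,0.001,0.0034,0,0,0.2,0,0.0002,0.0008,0.0035,0,0,0.2,0,0.0002,0.0003,0.0036,0,0,0.2,0,0.0002,0.0001,0.0037,0,0,0.2,0,0.0002,-0.0002,0.0037,0,0,0.2,0,0.0002,-0.0004,0.0037,0,0,0.2,0,0.0002,-0.0006,0.0037,0,0,0.2,0]'; python3 -c "
from h import *
arc(66,9)"; python3 ang2.py top
```

```text
clock: 9.3
tool_pos: [0.4835, 0.0221, 0.3197]
orientation: [124.0, 27.9, -7.8]
force: [0.5, 2.1, 1.0]
opening: 0.0001
t 9.30 tip [-0.0003 -0.0401  0.0515] ang 37.9 r 0.0653 axis [ 0.9991 -0.0201  0.0371] q [ -17.6   -0.8  -38.  -135.7  -12.5  -72.9] f [-0.2875  2.1327  0.9707]
[0.0, -0.0003, 0.0035, 0.0, -0.0, -0.0, 0]
[-0.0, -0.0005, 0.0035, 0.0, -0.0, -0.0, 0]
[-0.0, -0.0007, 0.0034, 0.0, -0.0, -0.0, 0]
[-0.0, -0.0009, 0.0034, 0.0, -0.0, -0.0, 0]
[-0.0, -0.001, 0.0034, 0.0, -0.0, -0.0, 0]
[-0.0, -0.0012, 0.0033, 0.0, -0.0, -0.0, 0]
[-0.0, -0.0014, 0.0032, 0.0, -0.0, -0.0, 0]
[-0.0, -0.0015, 0.0031, 0.0, -0.0, -0.0, 0]
[-0.0, -0.0017, 0.0031, 0.0, -0.0, -0.0, 0]
top
phase -12.6  centre off mm y 0.2 z 0.8 rms 3.6 counts [21, 116, 143, 0, 7] medx -0.0185
valve cand [-192.6, -120.6, -48.6, 23.4, 95.4, 167.4]
valve seen -48.1 37 [-0.00509908  0.07447037  0.06749264]
```

```bash
python3 -m inch '[0,-0.0003,0.0035,0,0,0,0,0,-0.0005,0.0035,0,0,0,0,0,-0.0007,0.0034,0,0,0,0,0,-0.0009,0.0034,0,0,0,0,0,-0.001,0.0034,0,0,0,0,0,-0.0012,0.0033,0,0,0,0,0,-0.0014,0.0032,0,0,0,0,0,-0.0015,0.0031,0,0,0,0,0,-0.0017,0.0031,0,0,0,0]'; python3 -c "
from h import *
arc(80,5)"; python3 ang2.py top wrist
```

```text
clock: 10.48
tool_pos: [0.469, 0.0025, 0.2971]
orientation: [124.0, 27.8, -7.8]
force: [0.7, 2.0, 1.6]
opening: 0.0007
t 10.47 tip [ 0.0004 -0.0614  0.026 ] ang 67.0 r 0.0667 axis [ 0.9991 -0.0207  0.0381] q [ -22.4    0.6  -41.3 -135.3  -18.4  -70.2] f [-0.3945  2.0554  1.6774]
[-0.0002, -0.0021, 0.0021, 0.1, -0.0, -0.0, 0]
[-0.0002, -0.0022, 0.002, 0.1, -0.0, -0.0, 0]
[-0.0002, -0.002, 0.002, 0.1, -0.0, -0.0, 0]
[-0.0002, -0.0018, 0.0022, 0.1, -0.0, -0.0, 0]
[-0.0002, -0.0019, 0.0021, 0.1, -0.0, -0.0, 0]
top
phase -54.7  centre off mm y -0.4 z 1.3 rms 3.6 counts [3, 103, 123, 133, 0] medx -0.0185
valve cand [-234.7, -162.7, -90.7, -18.7, 53.3, 125.3]
valve seen -18.5 34 [-0.00615081  0.03112341  0.09570877]
wrist
phase 18.5  centre off mm y 1.8 z -0.7 rms 3.8 counts [2645, 4452, 5292, 126, 1544] medx -0.0176
valve cand [-161.5, -89.5, -17.5, 54.5, 126.5, 198.5]
valve seen -17.2 1643 [-0.00457735  0.03107786  0.09367241]
```

Valve at about −18°; finger to ≈ 67 + 15 = 82 next, then look.

```bash
python3 -m inch '[0,-0.0021,0.0021,0,0,0,0,0,-0.0022,0.002,0,0,0,0,0,-0.002,0.002,0,0,0,0,0,-0.0018,0.0022,0,0,0,0,0,-0.0019,0.0021,0,0,0,0]'; python3 -c "
from h import *
arc(84,2)"; python3 ang2.py top wrist
```

```text
clock: 11.2
tool_pos: [0.4615, 0.0001, 0.2838]
orientation: [124.0, 27.8, -7.9]
force: [0.7, 0.5, 0.9]
opening: 0.0008
t 11.20 tip [ 0.0009 -0.0646  0.0108] ang 80.5 r 0.0655 axis [ 0.9991 -0.0211  0.0377] q [ -24.8    1.9  -44.1 -137.8  -22.6  -65.8] f [0.135  0.5675 1.0994]
[-0.0005, -0.0015, 0.0009, 0.2, -0.0, -0.1, 0]
[-0.0005, -0.0012, 0.0013, 0.2, -0.0, -0.1, 0]
top
phase -41.2  centre off mm y -0.3 z 1.1 rms 3.5 counts [71, 106, 137, 126, 4] medx -0.0186
valve cand [-221.2, -149.2, -77.2, -5.2, 66.8, 138.8]
valve seen -5.6 35 [-0.00625194  0.00936486  0.09999837]
wrist
phase -40.3  centre off mm y 1.9 z -1.1 rms 3.8 counts [2041, 4157, 3648, 5056, 0] medx -0.0176
valve cand [-220.3, -148.3, -76.3, -4.3, 67.7, 139.7]
valve seen -4.2 1671 [-0.00438231  0.00919664  0.09747894]
```

```bash
python3 -m inch '[0,-0.0019,0.0015,0,0,0,0,0,-0.0019,0.0016,0,0,0,0,0,0,0,0,0,0,0]'; python3 -c "
from h import *
loc()"; python3 ang2.py top wrist
```

```text
clock: 11.68
tool_pos: [0.4587, -0.0001, 0.2787]
orientation: [124.0, 27.9, -7.9]
force: [0.3, 0.1, 1.2]
opening: 0.0006
t 11.68 tip [ 0.001  -0.0652  0.0048] ang 85.8 r 0.0654 axis [ 0.9991 -0.0214  0.0362] q [ -25.6    2.5  -45.1 -138.7  -24.   -64.2] f [-0.3157  0.1808  1.1936]
top
phase -36.3  centre off mm y -0.3 z 1.3 rms 3.6 counts [87, 113, 140, 125, 6] medx -0.0187
valve cand [-216.3, -144.3, -72.3, -0.3, 71.7, 143.7]
valve seen -0.6 31 [-0.00661325  0.00084724  0.10124295]
wrist
phase -36.1  centre off mm y 1.8 z -1.1 rms 3.8 counts [2782, 4915, 3469, 4976, 0] medx -0.0176
valve cand [-216.1, -144.1, -72.1, -0.1, 71.9, 143.9]
valve seen -0.1 1666 [-0.00415866  0.00209849  0.09765438]
```

```bash
python3 -m inch '[0,0.0028,-0.0023,0,0,0,0,0,0.0028,-0.0023,0,0,0,0,0,0.0028,-0.0023,0,0,0,0,0,0,0,0,0,0,0,-0.01,0,0,0,0,0,0,-0.01,0,0,0,0,0,0,-0.01,0,0,0,0,0,0]'; python3 -c "
from h import *
loc()"
```

```text
clock: 12.65
tool_pos: [0.437, 0.0038, 0.3022]
orientation: [123.9, 28.1, -7.9]
force: [0.9, 0.9, -0.3]
opening: 0.0007
t 12.65 tip [-0.0298 -0.0639  0.0134] ang 78.1 r 0.0653 axis [ 0.9992 -0.0222  0.0323] q [ -20.6   -3.7  -41.4 -128.3  -14.3  -78.7] f [0.8209 0.9446 0.0837]
```

```bash
python3 -m inch '[-0.01,0,0,0,0,0.3,0,-0.01,0,0,0,0,0.3,0,-0.01,0,0,0,0,0.3,0,-0.01,0,0,0,0,0.3,0,-0.01,0,0,0,0,0.3,0,-0.01,0,0,0,0,0.3,0]'; python3 -c "
from h import *
loc()
s=ctrl.snapshot('wrist');cv2.imwrite('pics/w5.png',s['color'][:,:,::-1])
s=ctrl.snapshot('top');cv2.imwrite('pics/t5.png',cv2.resize(s['color'][110:260,220:450,::-1],None,fx=3.4,fy=3.4))"; python3 ang2.py top wrist
```

```text
clock: 13.4
tool_pos: [0.3821, 0.0123, 0.3294]
orientation: [123.4, 26.5, -9.1]
force: [-4.9, -12.1, -4.6]
opening: 0.0007
t 13.40 tip [-0.0918 -0.0651  0.0144] ang 77.5 r 0.0667 axis [ 0.9973 -0.0412  0.0614] q [  -9.2  -13.4  -39.9 -112.4   -0.1 -100.9] f [ -0.6725 -12.5932  -5.7504]
top
phase 35.7  centre off mm y -0.4 z 1.0 rms 3.7 counts [114, 140, 130, 120, 92] medx -0.0186
valve cand [-144.3, -72.3, -0.3, 71.7, 143.7, 215.7]
valve seen -0.7 31 [-0.00651838  0.00085065  0.1011463 ]
wrist
phase 35.7  centre off mm y 1.7 z -1.4 rms 3.8 counts [2236, 2507, 1917, 677, 1767] medx -0.0176
valve cand [-144.3, -72.3, -0.3, 71.7, 143.7, 215.7]
valve seen -0.3 548 [-0.00504805  0.00210473  0.0981531 ]
```

View pics/t5.png

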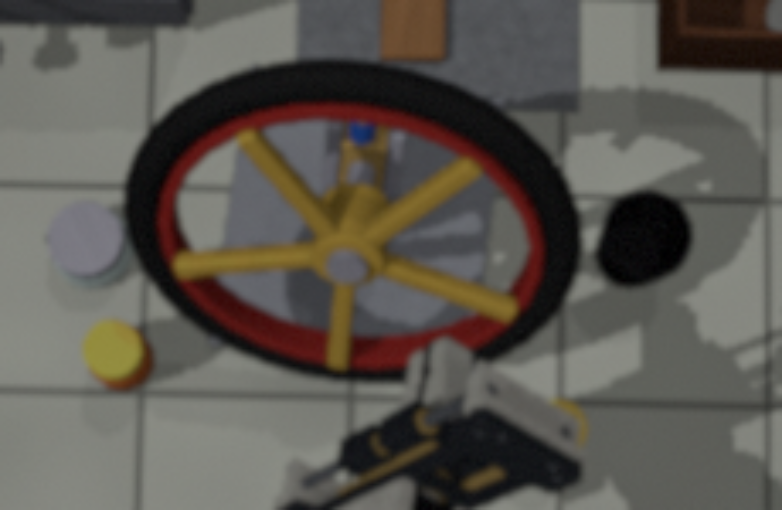

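View pics/w5.png

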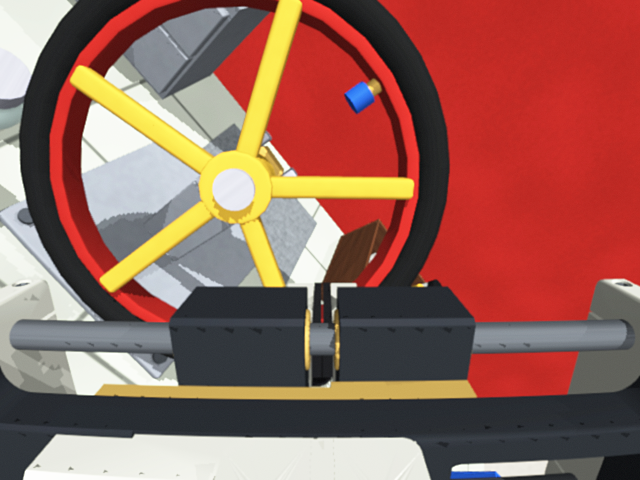

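```bash
python3 -m inch '[0,0,0,0,0,0,0,0,0,0,0,0,0,0,0,0,0,0,0,0,0,0,0,0,0,0,0,0]'; python3 -c "
from h import *
o=loc();print(o['qvel'])"; python3 ang2.py top wrist; python3 - <<'E'
from h import *
s=ctrl.snapshot("scene");cv2.imwrite("pics/s6.png",s["color"][:,:,::-1])
E
```

```text
clock: 14.1
tool_pos: [0.3828, 0.0114, 0.3281]
orientation: [123.3, 26.7, -9.3]
force: [0.2, 0.5, -0.1]
opening: 0.0005
t 14.10 tip [-0.0903 -0.0665  0.013 ] ang 79.0 r 0.0677 axis [ 0.9974 -0.0443  0.0573] q [  -9.5  -13.2  -39.9 -112.7   -0.2 -100.6] f [ 0.2216  0.5001 -0.0062]
[-0.2303  0.1905 -0.0088 -0.0461  0.0858  0.0044]
top
phase -36.3  centre off mm y -0.3 z 1.2 rms 3.7 counts [93, 109, 134, 130, 115] medx -0.0188
valve cand [-216.3, -144.3, -72.3, -0.3, 71.7, 143.7]
valve seen -0.8 32 [-0.0065212   0.00101755  0.10098093]
wrist
phase -36.3  centre off mm y 1.7 z -1.4 rms 3.8 counts [1788, 2302, 2549, 1957, 743] medx -0.0175
valve cand [-216.3, -144.3, -72.3, -0.3, 71.7, 143.7]
valve seen -0.2 565 [-0.00497246  0.00211123  0.0981087 ]
```

View pics/s6.png

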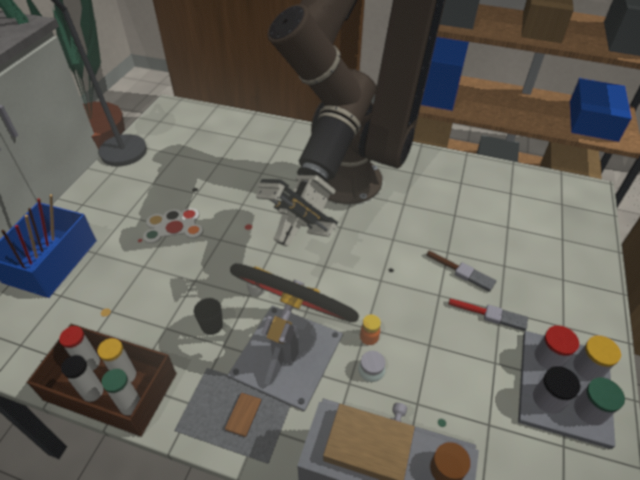

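```bash
python3 -c "
from plant import ctrl
print(ctrl.close_job())"
```

```text
the job is handed in; nothing more can be done
None
```

The valve now sits at the top of the wheel, and the job was handed in at about 14.2 s of the 58 s allowed. I put the closed fingers into one gap near mid-spoke, about 65 mm from the hub. I pushed one spoke clockwise along an arc until the valve had gone from about −99.5° to the top, then backed off the spoke and withdrew along the axle.

Last checks:
- **Valve angle:** the spoke fit put it at −0.3° from both the top and the wrist camera. The blue cap itself read −0.8° (top) and −0.2° (wrist), against a limit of about 6°.
- **Wheel still:** two pairs of readings about 0.7 s apart, taken after the fingers were clear, agreed to within about 0.1°.
- **Clearance:** the fingertips were 90 mm in front of the wheel, and the wrist force had settled below 1 N.
- **Pushing force:** wrist readings at the end of each push were about 3 N at most.
- **Other objects:** I saw nothing displaced in the final pictures, but I did not measure the positions again. The axle height was not measured directly either.

Two readings disagreed or stood out:
- **Hub centre:** the top and wrist cameras put it about 2–3 mm apart. I allowed for this when working out the angle.
- **Force spike:** the wrist force read about 14 N at the end of the withdrawal, when the fingers were already clear of the wheel and joint 5 was at its limit. It dropped to zero once the arm stopped, so I take it to be from the arm's own motion rather than contact.

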